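# Fit the drive spindle into the inclined tube rotator

## Robot

A 7-joint arm with a two-finger parallel gripper is mounted at the origin on a cart in front of the work surface, level with it; the furniture and walls round the work are solid. World frame = base frame: x ahead of the robot, y to its left, z up, the work surface at z = 0. Lengths are in mm, angles in rad, forces in N, time in s.
With the tool pointing down it reaches from about 350 to 900 mm from the base axis. Payload 7.2 kg.
Tool frame: the origin (TCP) lies at the very end of the fingers, on their centre line; the grasp point (between the pads) lies 19 mm behind it; z points along the fingers, y is the line along which they close (so a half turn about z gives the same grasp; the last joint's range is limited). The gripper opens to 88 mm and grips with 3 to 60 N. Pads are 20 mm wide; open, the fingers measure 115 mm over their backs; the gripper's body (75 mm by 178 mm) begins 61 mm behind the grasp point.
Start: joints at [1.049, 0.411, -0.013, 1.596, 0.006, 1.134, -0.082], TCP at [273.979, -561.751, 222.653] pointing down, gripper open.
Joint ranges: [-2.95, 2.95], [-0.29, 1.99], [-1.47, 1.44], [0.14, 2.54], [-1.03, 4.17], [0.13, 1.85], [-2.86, 2.86]. Speed limits (rad/s): [2.39, 2.39, 3.01, 3.01, 3.14, 3.14, 3.14].

## Interface

Orientations are given as a unit quaternion [w, x, y, z].
In Python, from cell import r gives the robot as it stands.
- The arm moves only by the tool servo_tool, never from a script. Its argument "motion" is a list that holds one entry, the list of rows, each a list of 5 numbers: the shift along the world's x, y, z in mm, then the turn about the world's z in degrees, then the opening, from 0 (shut) to 1 (fully open). A call has 1 to 12 rows; each row is the pose to reach, as a shift and turn from the pose commanded when the call began; what a row does not reach only later rows make up. A row lasts 1/8 s, in which the tool goes at most 62.5 mm and 10.7 degrees, less where a joint would pass 70% of its speed; a pose out of reach is approached as far as the arm can. A call with a gripper value outside its range is refused whole. The fingers move at their own pace and stop on an object; "force" is the grip in N (left out, the last holds). Time passes only in rows, so rows that repeat a pose let the fingers close. It gives the time, the measured TCP pose, the force, the opening and the grip force at its end, in the units of the state.
- r.get_obs(): the state, without advancing time (a new reading comes with each control period).
- r.snapshot(name): name is "scene" or "top" or "wrist"; returns a dict with "frame" (400x640x3 uint8, blue, green, red), "fx", "fy", "cx", "cy" (pixels), "rvec" (rotation vector, rad) and "tvec" (3), from world to camera coordinates, as OpenCV has them; the wrist camera has in their place "hand_eye" (4x4, takes a point from camera to tool coordinates, whose origin is the TCP and whose axes are the flange's). Camera axes: x right, y down, z forward; pixel columns grow to the right and rows downward; lengths in mm; the calibration is good to about 2 mm. A picture is of the moment at which its call begins: read the wrist's pose just before it. There is no depth.
- r.close_job(): hands the job in; it is judged then, once.
The state is a dict: "time": time; "joint_pos": joint angles; "joint_vel": joint speeds; "tau": joint torques, N m; "ee_pos": TCP position; "eef_rot": TCP orientation; "contact_force": force on the tool from outside, world axes, zero at the start; "torque": the same for the moment, N m; "grip_width": finger opening in mm; "gripper_force": force on a finger pad.
Only numpy, scipy, OpenCV 4.12 (cv2) and the standard library are available. Lean on these libraries where they do the work, as an engineer would, in place of code of your own. Each camera call takes 0.05 s, during which the arm holds its last target. There are 200 camera calls.

## Task

Take the longer of the two spindles out of the rest block and thread it, end first, down through both bearing holes of the inclined tube rotator. Its flat tang must drop into the slot of the drive hub at the bottom, so turn the spindle gently by its knob until it falls in, and push it fully home; do not force it. Let go, and leave the shorter spindle and the other things on the bench as they are.

Things in the scene. Friction and masses are not known exactly. Their poses are not given: they have to be found in the camera images.
- frame: tilted bearing frame of the fixed tube rotator: two aluminium plates between two cheeks (ending at y = +/-40 mm). Origin: bearing axis at the hub's top face. z is the bearing axis, pointing up out of the bearings and leaning 32 degrees from vertical towards the frame's -x side, roughly to the robot; y runs across from cheek to cheek. Nothing stands above z = 97 mm
- upper_mouth (a point): on the bearing axis at z = 97 mm of the frame: centre of the hole at the upper face of the upper plate. Both plates are 12 mm thick, 54 (x) by 64 mm (y), with holes 20 mm in diameter and 3 mm chamfers at the mouths
- lower_mouth (a point): on the bearing axis at z = 37 mm of the frame: centre of the like hole at the upper face of the lower plate
- hub_face (a point): centre of the top face of the dark steel drive hub (34 mm across) below the lower plate, at the frame's origin. One straight slot crosses it through the centre, 9 mm wide, 13 mm deep. The slot's direction is NOT given and differs each time: within 40 degrees either side of the frame's x axis, found by touch (or sight, between the cheeks). The hub is stiff to turn (0.08 N m)
- spindle_knob (a point): centre of the black knob of the LONGER spindle, standing upright in the rest. Knob 30 (its x) by 24 (its y) by 45 mm high (z, along the spindle, away from the tang); grip it across the 24 mm, along y. Below it a round steel shaft, 18 mm in diameter, 110 mm long, then the tang. This point is 142.5 mm from the tang's end. Mass about 0.2 kg
- spindle_tip (a point): centre of the end of the longer spindle's flat tang, axes as the knob's. Tang 10 mm long, 16 mm broad (along x), 6 mm thick (along y), 13 by 4 mm in its last 2 mm. It slips into the slot when within about 7 degrees of it; until then its end rides on the hub face. Home: shaft's shoulder on the hub face, tang's end 10 mm below it, knob's underside 13 mm above the upper plate
- short_spindle_knob (a point): centre of the like knob of the SHORTER spindle (shaft 75 mm long, plain end), standing in the other hole of the rest; to be left there
- rest: fixed grey rest block, 170 (x) by 60 (y) by 55 mm high, origin at the centre of its underside. Two blind holes 18.8 mm in diameter and 48 mm deep at x = +55 and -55 mm; which spindle stands in which changes
- media_bottle: bystander: bottle with orange screw cap, 56 mm in diameter, 110 mm high, origin at its foot; leave alone
- bench_timer: bystander: white bench timer 44 x 68 x 50 mm, origin at its foot; leave alone
- tape_roll: bystander: roll of tape lying flat, 96 mm in diameter, 25 mm high; leave alone
- felt_pen: bystander: felt pen 135 mm long lying on the bench; leave alone
- empty_dish: bystander: empty clear petri dish, 63 mm in diameter, 16 mm high; leave alone
- rotator: the rotator's fixed grey base, 150 x 116 mm, carrying the frame; origin at its underside centre. The frame's origin stands at x = 20 mm, z = 82 mm in it; side brackets reach 98 mm high at y = +/-49 mm

How it is judged:
By the outcome, as a careful person would: the job done as asked, in the order asked, and still so for the second after the job is handed in, with the robot touching nothing.
It also fails if it takes over 54 s, if anything falls off the work surface, if the arm or the gripper's body presses on something with over 40 N, if the wrist force passes 120 N, or if a joint passes its speed limit or range.

## Working session

There is one attempt and no reset: what is moved stays moved. The work goes in short steps, Python scripts to look and compute and a tool call to move; the robot and the scene stay as the last step left them, time stands still between calls to the robot, and variables do not carry over. Pictures are saved under pics/ and viewed, at most 10 in all, crops included, and the job is handed in when it is done.

Besides the shell and the picture viewer there is one more tool, called after "Request:" as a command line: name --argument value ..., lists and objects as JSON in quotes. servo_tool: Moves the arm, as the interface text tells. Its arguments: {"type":"object","properties":{"motion":{"type":"array"},"force":{"type":"number"}},"required":["motion"]}

```bash
mkdir -p pics; cat > h.py <<'E'
import numpy as np, cv2, json
from scipy.spatial.transform import Rotation as R
from cell import r
def snap(cam,name):
    o=r.get_obs(); s=r.snapshot(cam); cv2.imwrite(f'pics/{name}.png',s['frame'])
    K=np.array([[s['fx'],0,s['cx']],[0,s['fy'],s['cy']],[0,0,1.]])
    if 'hand_eye' in s:
        q=o['eef_rot']; T=np.eye(4); T[:3,:3]=R.from_quat([q[1],q[2],q[3],q[0]]).as_matrix(); T[:3,3]=o['ee_pos']
        W=np.linalg.inv(T@np.array(s['hand_eye']))
    else:
        W=np.eye(4); W[:3,:3]=cv2.Rodrigues(np.array(s['rvec'],float))[0]; W[:3,3]=np.array(s['tvec']).ravel()
    np.savez(f'pics/{name}.npz',P=K@W[:3]); return s['frame']
def P(n): return np.load(f'pics/{n}.npz')['P']
def proj(n,X):
    a=P(n)@np.append(X,1); return a[:2]/a[2]
def tri(*v):  # (name,u,v)...
    A=np.vstack([np.array([u*P(n)[2]-P(n)[0],w*P(n)[2]-P(n)[1]]) for n,u,w in v])
    x=np.linalg.svd(A)[2][-1]; x=x[:3]/x[3]
    return x, [np.round(proj(n,x)-[u,w],1) for n,u,w in v]
def plane(n,u,v,z):
    p=P(n); A=np.array([p[0]-u*p[2],p[1]-v*p[2]]); return np.append(np.linalg.solve(A[:,:2],-A[:,2]*z-A[:,3]),z)
E
python3 - <<'E'
from h import *
a=[snap(c,c+'0') for c in('top','scene','wrist')]
cv2.imwrite('pics/m0.png',cv2.resize(np.vstack(a[:2]),(480*1,600)))
print(r.get_obs())
for c in('top','scene'):
    p=P(c+'0'); print(c,-np.linalg.inv(p[:,:3])@p[:,3])
E
```

```text
{'time': 0.15, 'joint_pos': array([ 1.04880557,  0.41172264, -0.01270168,  1.59683756,  0.00562093,
        1.13430809, -0.08225628]), 'joint_vel': array([ 0.0004675 , -0.00207117, -0.00175682, -0.00317926, -0.00130593,
        0.00140486, -0.00075824]), 'tau': array([ 2.43550297e-03, -5.88330710e+01,  6.42936621e-01, -2.91287971e+01,
       -5.36778162e-02,  1.59236742e-02,  5.56047974e-05]), 'ee_pos': array([ 273.77316616, -561.41691152,  222.00411761]), 'eef_rot': array([-5.89391759e-04,  9.74373045e-01,  2.24937291e-01, -1.92440109e-04]), 'contact_force': array([ 1.09867027, -0.35678827, -1.08993185]), 'torque': array([0.05166634, 0.01166914, 0.03986879]), 'gripper_force': 0.0, 'grip_width': 88.0480406797339}
top [ 424.54646915   15.54302688 1543.24207371]
scene [-216.65899861  893.58381549  737.66724254]
```

View pics/top0.png

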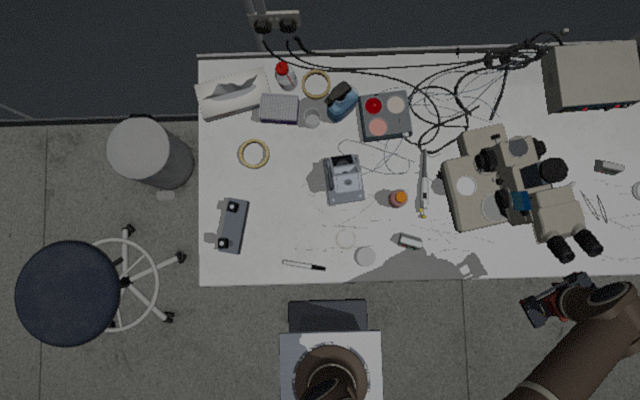

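View pics/scene0.png

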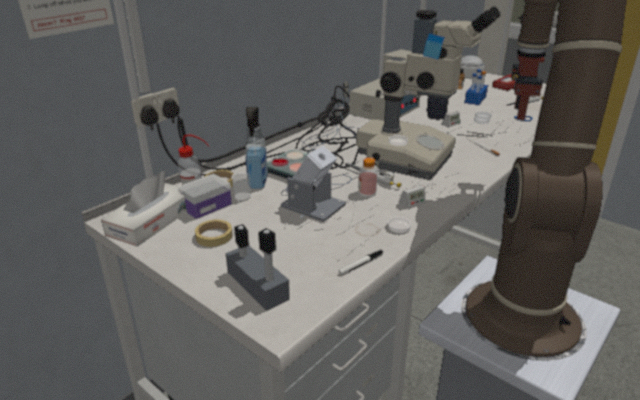

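```bash
python3 - <<'E'
from h import *
t=cv2.imread('pics/top0.png'); s=cv2.imread('pics/scene0.png')
z=lambda im,x,y,w,h,k: cv2.resize(im[y:y+h,x:x+w],None,fx=k,fy=k,interpolation=cv2.INTER_CUBIC)
A=z(t,205,190,60,75,4.0); A=cv2.copyMakeBorder(A,0,0,0,0,0)
B=z(t,315,140,60,75,4.0); C=z(s,215,215,80,75,4.0)
top=np.hstack([A,B,C]);D=z(s,270,135,85,85,3.5)
D=z(s,270,140,100,75,4.0); 
print(A.shape,B.shape,C.shape,D.shape)
can=np.zeros((600,800,3),np.uint8); can[:300,:240]=A; can[:300,240:480]=B; can[:300,480:800]=C; can[300:,:400]=D
cv2.imwrite('pics/c1.png',can)
E
```

```text
(300, 240, 3) (300, 240, 3) (300, 320, 3) (300, 400, 3)
```

View pics/c1.png

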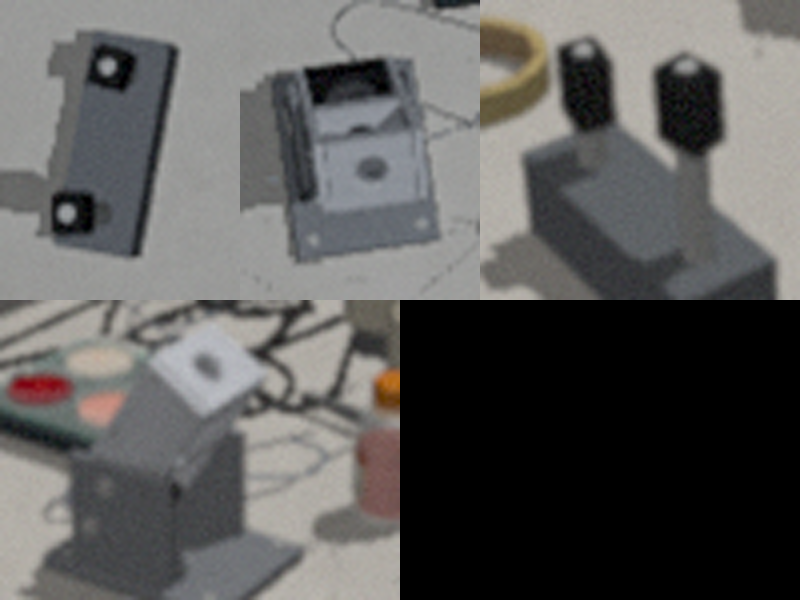

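```bash
python3 - <<'E'
from h import *
L=tri(('top0',221.5,243),('scene0',266.5,231.5)); S=tri(('top0',231.7,206.4),('scene0',242,227.5)); U=tri(('top0',348,182),('scene0',322.5,156.8))
print(L,S,U,sep='\n')
t=lambda x,y,z:plane('top0',205+x/4,190+y/4,z)
for p in [(90,32),(177,46),(137,257),(50,243)]: print('rest',t(*p,55))
f=lambda x,y,z:plane('top0',315+(x-240)/4,140+y/4,z)
for p in [(298,262),(440,238)]: print('base front',f(*p,12), f(*p,0))
for p in [(317,138),(422,127)]: print('cheek? plate front/back',f(*p,200))
E
```

```text
(array([434.64646222, 300.64115691, 171.60505075]), [array([0.1, 0.1]), array([-0.1, -0. ])])
(array([540.77656066, 277.83716053, 126.43077099]), [array([0.4, 0.4]), array([-0.7, -0.1])])
(array([598.9019136 , -65.98355695, 160.60152532]), [array([0.4, 0.4]), array([-0.5, -0. ])])
rest [574.55510506 305.16105678  55.        ]
rest [561.63597045 237.5111718   55.        ]
rest [399.72149627 270.62002415  55.        ]
rest [412.28251101 337.58926812  55.        ]
base front [545.29835478 -12.13429102  12.        ] [546.24466017 -12.35119194   0.        ]
base front [ 561.17993861 -125.84547362   12.        ] [ 562.25070441 -126.95350352    0.        ]
cheek? plate front/back [617.54479007 -24.81006651 200.        ]
cheek? plate front/back [623.13461104 -98.86069371 200.        ]
```

Request:
servo_tool --motion '[[[8,50,40,0,1],[16,105,80,0,1],[25,160,120,0,1],[34,220,160,0,1],[45,280,180,0,1],[56,340,180,0,1],[75,400,180,0,1],[95,460,180,0,1],[115,520,180,0,1],[135,580,180,0,1],[145,640,180,0,1],[150,700,180,0,1]]]'

```text
time: 1.65
ee_pos: [421.6, 119.6, 402.6]
eef_rot: [0.0, 0.974, 0.225, 0.0]
contact_force: [1.6, 0.8, -0.4]
grip_width: 87.8
gripper_force: 0.0
```

```bash
python3 - <<'E'
from h import *
f=snap('wrist','w1'); s=r.snapshot('wrist'); o=r.get_obs(); print(o['time'],o['ee_pos'],o['eef_rot'],o['joint_pos']); print(np.round(s['hand_eye'],3),s['fx'])
for X in [(434.6,300.6,171.6),(540.8,277.8,126.4),(600,-66,164)]: print(proj('w1',X))
E
```

```text
1.75 [420.63214563 124.5608289  402.78370076] [-1.36772934e-03  9.73286893e-01  2.29587938e-01  3.63243529e-04] [ 0.36662719  0.0177651  -0.75797838  1.6806699   0.00970154  1.4468743
 -1.49994629]
[[ 1.00000e-03 -9.64000e-01 -2.67000e-01  7.31450e+01]
 [ 1.00000e+00  1.00000e-03  1.00000e-03  3.37000e-01]
 [-0.00000e+00 -2.67000e-01  9.64000e-01 -1.61246e+02]
 [ 0.00000e+00  0.00000e+00  0.00000e+00  1.00000e+00]] 293.0312597832971
[200.4691109  103.12715655]
[256.87345392  37.98263117]
[510.69859395 113.20962237]
```

View pics/w1.png

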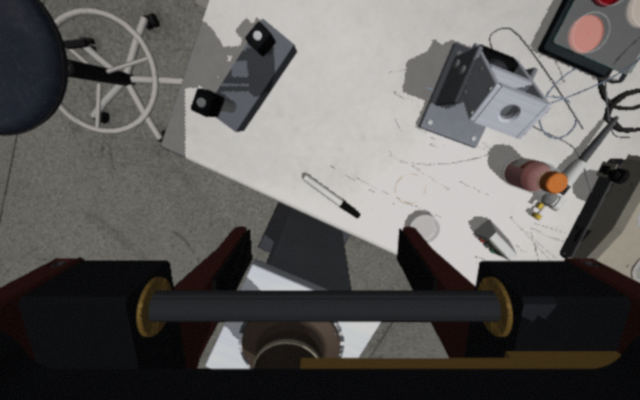

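Request:
servo_tool --motion '[[[-2,50,-20,-5,1],[-2,105,-50,-10,1],[-2,150,-85,-15,1],[-2,176,-100,-18,1],[-2,176,-100,-18,1]]]'

```text
time: 2.38
ee_pos: [418.5, 294.7, 301.2]
eef_rot: [0.0, 0.997, 0.071, -0.002]
contact_force: [-0.1, -0.1, -0.1]
grip_width: 87.7
gripper_force: 0.0
```

```bash
python3 - <<'E'
from h import *
f=snap('wrist','w2'); o=r.get_obs(); print(o['time'],o['ee_pos'],o['eef_rot'],o['joint_pos'])
X=proj('w2',(434.6,300.6,171.6)); Y=proj('w2',(540.8,277.8,126.4)); print(X,Y)
w1=cv2.imread('pics/w1.png')
c=np.zeros((600,800,3),np.uint8); x,y=int(X[0])-70,max(int(X[1])-75,0)
z=lambda im,x,y,w,h,k: cv2.resize(im[y:y+h,x:x+w],None,fx=k,fy=k,interpolation=cv2.INTER_CUBIC)
print('crop',x,y); c[:,:400]=z(f,x,y,100,150,4); c[:,400:]=z(w1,440,25,100,150,4) 
cv2.imwrite('pics/c2.png',c)
E
```

```text
2.425 [419.27048532 293.60430615 302.13333512] [ 3.39655716e-04  9.97479469e-01  7.09500973e-02 -8.23541716e-04] [ 0.02176085  0.26189939 -0.87629922  1.70889344  0.20909777  1.2707632
 -2.32917303]
[320.20150225 175.39772322] [356.00326042  72.80918682]
crop 250 100
```

View pics/c2.png

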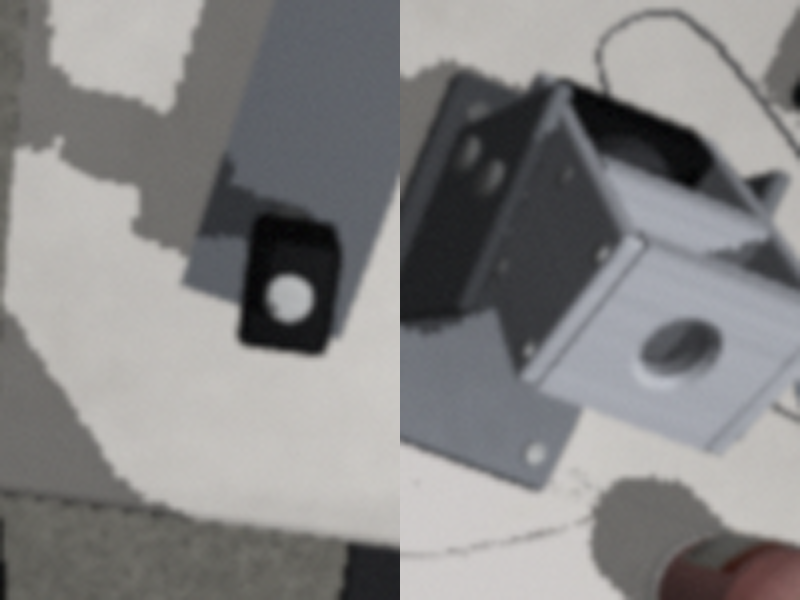

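```bash
cat >> h.py <<'E'
c32,s32=np.cos(np.radians(32)),np.sin(np.radians(32))
def fr(p,X): # frame coords -> world; p = x,y of frame origin, z, yaw(rad)
    x,y,z=X; a=np.array([c32*x-s32*z, y, s32*x+c32*z]); c,s=np.cos(p[3]),np.sin(p[3])
    return np.array([p[0]+c*a[0]-s*a[1],p[1]+s*a[0]+c*a[1],p[2]+a[2]])
E
python3 - <<'E'
from h import *
from scipy.optimize import least_squares, minimize
# frame x axis rises away from robot: z leans to -x
q=lambda x,y:(440+(x-400)/4,25+y/4)
obs=[('w1',*q(682,348),(0,0,97)),('w1',*q(543,385),(-27,32,97)),('w1',*q(718,452),(-27,-32,97)),('w1',*q(652,250),(27,32,97)),
     ('top0',348,182,(0,0,97)),('scene0',322.5,156.8,(0,0,97))]
f=lambda p:np.concatenate([(proj(n,fr(p,X))-[u,v]) for n,u,v,X in obs])
s=least_squares(f,[640,-60,82,.14],x_scale=[10,10,10,.1],loss='soft_l1'); print(s.x,np.degrees(s.x[3])); print(np.round(f(s.x).reshape(-1,2),1))
print('mouth',fr(s.x,(0,0,97)))
im=cv2.imread('pics/w2.png')
m=(cv2.GaussianBlur(im,(3,3),0).max(2)<38)|False
lab=cv2.connectedComponents(m.astype(np.uint8))[1]; 
win=np.zeros_like(m); win[140:200,295:350]=1
mm=m&win.astype(bool); mm[165:185,305:335]=1
mm=cv2.morphologyEx(mm.astype(np.uint8),cv2.MORPH_OPEN,np.ones((5,5)))
cs=max(cv2.findContours(mm,0,2)[0],key=cv2.contourArea); mm[:]=0; cv2.drawContours(mm,[cs],-1,1,-1); print(cv2.boundingRect(cs),cv2.minAreaRect(cs))
def sil(p,dx,dy):
    c,s=np.cos(p[2]),np.sin(p[2]); pts=[]
    for a in(-1,1):
        for b in(-1,1):
            for z in(127,172):
                u,v=a*dx/2,b*dy/2; pts.append(proj('w2',(p[0]+c*u-s*v,p[1]+s*u+c*v,z)))
    h=cv2.convexHull((np.array(pts)*16).astype(np.float32)); o=np.zeros((400*4,640*4),np.uint8)
    cv2.fillPoly(o,[np.round(h/4-0+1.5).astype(np.int32)],1); return cv2.resize(o*1.0,(640,400),interpolation=cv2.INTER_AREA)
for d in((30,24),(24,30)):
    best=min((minimize(lambda p:np.abs(sil(p,*d)-mm).sum(),[434.6,300.6,y],method='Nelder-Mead',options=dict(initial_simplex=[[434.6,300.6,y],[438,300,y],[434,304,y],[434,300,y+.15]])) for y in(-.2,0,.2)),key=lambda s:s.fun)
    print(d,best.x,np.degrees(best.x[2]),best.fun,mm.sum())
E
```

```text
[ 6.51807584e+02 -6.01022964e+01  7.84676444e+01  1.51969027e-01] 8.70718386707361
[[ 0.3  1.2]
 [ 0.1  1.4]
 [-1.8 -1.2]
 [ 0.1 -0.7]
 [ 1.  -0.3]
 [-0.6 -0.5]]
mouth [600.9978298  -67.88380124 160.72830977]
(305, 153, 30, 34) ((319.5, 169.5), (33.0, 29.0), 90.0)
(30, 24) [ 4.36727134e+02  3.01209027e+02 -2.17314705e-01] -12.451215435950033 185.9375 840
(24, 30) [4.36725189e+02 3.01583151e+02 1.30958255e-01] 7.503355317390746 132.4375 840
```

```bash
python3 - <<'E'
from h import *
from scipy.optimize import minimize
im=cv2.imread('pics/w2.png')
g=im.max(2); print(g[175,303:342],g[150:190,313])
def sil(p,dx,dy):
    c,s=np.cos(p[2]),np.sin(p[2]); pts=[]
    for a in(-1,1):
        for b in(-1,1):
            for z in(127,172):
                u,v=a*dx/2,b*dy/2; pts.append(proj('w2',(p[0]+c*u-s*v,p[1]+s*u+c*v,z)))
    h=cv2.convexHull(np.array(pts).astype(np.float32)); o=np.zeros((1600,2560),np.uint8)
    cv2.fillPoly(o,[np.round((h+.5)*4*16-8).astype(np.int32)],1,shift=4); return cv2.resize(o*1.0,(640,400),interpolation=cv2.INTER_AREA)
for th in(40,55):
  mm=(g<th).astype(np.uint8); mm[167:183,314:330]=1
  w=np.zeros_like(mm); w[150:192,306:340]=1; mm*=w
  mm=cv2.morphologyEx(mm,cv2.MORPH_OPEN,np.ones((3,3)))
  cs=max(cv2.findContours(mm,0,2)[0],key=cv2.contourArea); mm[:]=0; cv2.drawContours(mm,[cs],-1,1,-1); print(cv2.boundingRect(cs),mm.sum())
  for d in((30,24),(24,30)):
    best=min((minimize(lambda p:np.abs(sil(p,*d)-mm).sum(),[435,300.6,y],method='Nelder-Mead',options=dict(initial_simplex=[[434.6,300.6,y],[438,300,y],[434,304,y],[434,300,y+.15]])) for y in(-.2,0,.2)),key=lambda s:s.fun)
    print(d,best.x,np.degrees(best.x[2]),best.fun)
E
```

```text
[185 174 166 156 140 124 100  58  24   9   9  12  26  63 110 144 167 174
 176 178 179 180 181 177 146  83  38  27  24  28  53  84 101 106 121 153
 186 197 199] [ 56  54  55  49  43  35  26  23  19  19  19  16  15  12  12  13   9  12
  13   8  10  10  11  12  11   9  11  13  17  21  21  20  21  20  18  27
  81 154 188 196]
(311, 153, 24, 35) 699
(30, 24) [ 4.36684634e+02  2.99585084e+02 -7.80538197e-03] -0.4472154444203908 134.8125
(24, 30) [ 4.38018044e+02  3.01659629e+02 -2.21911832e-01] -12.71461137016743 265.125
(310, 152, 25, 36) 749
(30, 24) [4.37939876e+02 2.99697271e+02 2.09062155e-02] 1.1978379140565925 89.5625
(24, 30) [ 4.38006425e+02  3.00784077e+02 -2.54007980e-01] -14.553585188557493 260.4375
```

Request:
servo_tool --motion '[[[16,6,-20,-5,1],[16,6,-60,-5,1],[16,6,-100,-5,1],[16,6,-100,-5,1],[16,6,-100,-5,1]]]'

```text
time: 3.05
ee_pos: [436.7, 299.7, 204.6]
eef_rot: [-0.0, 1.0, 0.026, 0.001]
contact_force: [0.0, 0.4, 0.5]
grip_width: 87.9
gripper_force: 0.0
```

```bash
python3 - <<'E'
from h import *
f=snap('wrist','w3'); o=r.get_obs(); print(o['time'],o['ee_pos'],o['eef_rot'],o['joint_pos'])
X=proj('w3',(435.5,300,172)); print(X); x,y=int(X[0])-50,int(X[1])-50
cv2.imwrite('pics/c3.png',cv2.resize(f[y:y+100,x:x+100],None,fx=4,fy=4,interpolation=cv2.INTER_CUBIC)); print(x,y)
E
```

```text
3.1 [436.73900649 299.99768036 204.84351659] [-5.82319747e-04  9.99666053e-01  2.57985445e-02  1.37034313e-03] [-0.04574584  0.37866985 -0.82056772  1.81091294  0.31234608  1.08373127
 -2.49802635]
[323.10002114 227.25682106]
273 177
```

View pics/c3.png

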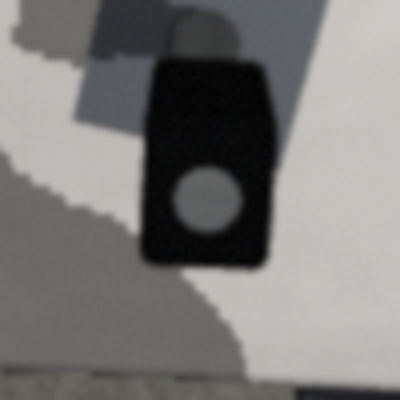

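Request:
servo_tool --motion '[[[-1,-1,-40,0,1],[-1,-1,-71,0,1],[-1,-1,-71,0,1],[-1,-1,-71,0,0],[-1,-1,-71,0,0],[-1,-1,-71,0,0],[-1,-1,-71,0,0],[-1,-1,-71,0,0]]]' --force 30

```text
time: 4.1
ee_pos: [434.6, 298.9, 131.8]
eef_rot: [-0.0, 1.0, 0.026, 0.0]
contact_force: [0.2, -0.5, 0.5]
grip_width: 41.6
gripper_force: 0.0
```

Request:
servo_tool --motion '[[[0,0,0,0,0],[0,0,0,0,0],[0,0,0,0,0],[0,0,0,0,0]]]'

```text
time: 4.6
ee_pos: [434.5, 299.8, 131.7]
eef_rot: [-0.001, 1.0, 0.026, 0.0]
contact_force: [-1.2, 4.9, -2.8]
grip_width: 24.0
gripper_force: 30.0
```

Request:
servo_tool --motion '[[[0,0,20,0,0],[0,0,42,0,0],[0,0,42,0,0],[-10,-0.5,42,0,0],[-19,-1,41,0,0],[-29,-1.5,39,0,0],[-38,-2,37,0,0],[-48,-2.5,34,0,0],[-57,-3,30,0,0],[-65,-3.4,26,0,0],[-74,-4,22,0,0],[-78,-4,20,0,0]]]'

```text
time: 6.1
ee_pos: [355.5, 294.8, 151.5]
eef_rot: [0.0, 1.0, 0.027, -0.0]
contact_force: [-0.4, 0.1, 5.2]
grip_width: 24.0
gripper_force: 30.0
```

```bash
python3 - <<'E'
from h import *
snap('wrist','w4'); f=snap('scene','s4'); o=r.get_obs(); print(o['time'],o['ee_pos'],o['contact_force'],o['torque'],o['joint_pos'],o['grip_width'])
g=o['ee_pos']+[0,0,19]; d=np.array([np.cos(.052),np.sin(.052),0]); 
print(proj('s4',g))
x,y=[int(v) for v in proj('s4',g)]; x-=60;y-=50
cv2.imwrite('pics/c4.png',cv2.resize(f[y:y+110,x:x+140],None,fx=5,fy=5,interpolation=cv2.INTER_CUBIC)); print(x,y)
E
```

```text
6.2 [355.56156143 294.81333009 151.50516721] [-1.23065287  1.44121061  3.74174887] [0.27798729 0.08512145 0.01930971] [-0.08473708  0.33280173 -0.84668848  2.0176066   0.31131223  0.92382901
 -2.61284877] 23.64689815340093
[297.07294578 245.14921111]
237 195
```

View pics/c4.png

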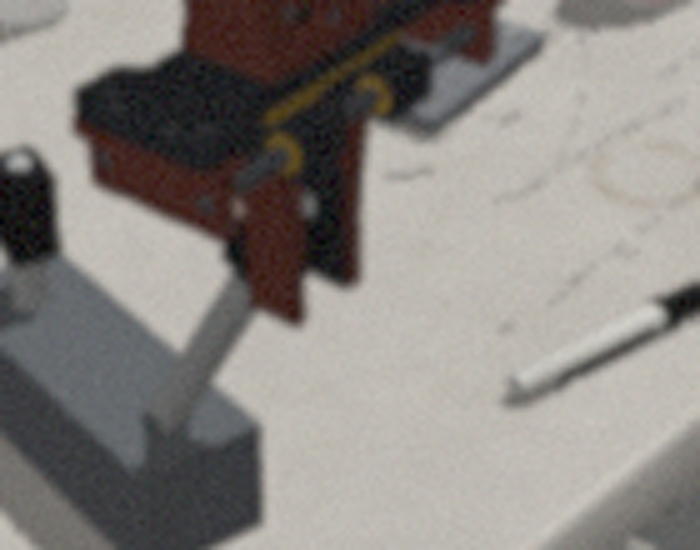

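Request:
servo_tool --motion '[[[0,0,40,0,0],[0,0,90,0,0],[10,-30,140,1,0],[30,-80,150,2,0],[52,-130,150,3,0],[75,-180,150,4,0],[98,-230,150,5,0],[120,-280,150,6,0],[138,-325,150,6,0],[148,-360,148,6,0],[153,-376,140,6,0],[153,-376,140,6,0]]]' --force 40

```text
time: 7.7
ee_pos: [508.5, -81.4, 290.0]
eef_rot: [-0.001, 0.997, 0.078, -0.002]
contact_force: [0.6, 0.1, -2.2]
grip_width: 23.8
gripper_force: 40.0
```

```bash
python3 - <<'E'
from h import *
f=snap('wrist','w5'); g=snap('scene','s5'); snap('top','t5'); o=r.get_obs(); print(o['time'],o['ee_pos'],o['eef_rot'],o['contact_force'],o['torque'],o['joint_pos'],o['grip_width'])
yaw=2*np.arctan2(o['eef_rot'][2],o['eef_rot'][1]); G=o['ee_pos']+[0,0,19]
T=G+142*np.array([s32*np.cos(yaw),s32*np.sin(yaw),-c32]); print('pred tip',T,np.degrees(yaw))
M=np.array([600,-67,163])
for n in('w5','s5','t5'): print(n,'tip',proj(n,T),'mouth',proj(n,M))
z=lambda im,x,y,w,h,k: cv2.resize(im[y:y+h,x:x+w],None,fx=k,fy=k,interpolation=cv2.INTER_CUBIC)
a=proj('s5',M).astype(int)-[50,75]; b=proj('w5',M).astype(int)-[50,75]; b=np.clip(b,0,[540,250]); print(a,b)
c=np.hstack([z(f,*b,100,150,4),z(g,*a,100,150,4)]); cv2.imwrite('pics/c5.png',c)
E
```

```text
7.85 [509.19154736 -79.13365747 291.6575879 ] [-3.72844690e-04  9.96820561e-01  7.96780349e-02 -1.99882253e-04] [-0.45956207  0.28910348 -1.93151389] [-0.02220671  0.10194935 -0.05499432] [ 0.58011851  0.22445557 -0.61453023  1.72967526  0.13577831  1.2308659
 -1.47934425] 23.775535475689846
pred tip [583.48463862 -67.18047008 190.23475825] 9.140119656533708
w5 tip [321.13373114 113.60540767] mouth [324.00307392  95.57707838]
s5 tip [326.73416199 147.97589484] mouth [321.92288208 155.71894069]
t5 tip [349.53741457 186.48002201] mouth [348.73516309 181.9190809 ]
[271  80] [274  20]
```

View pics/c5.png

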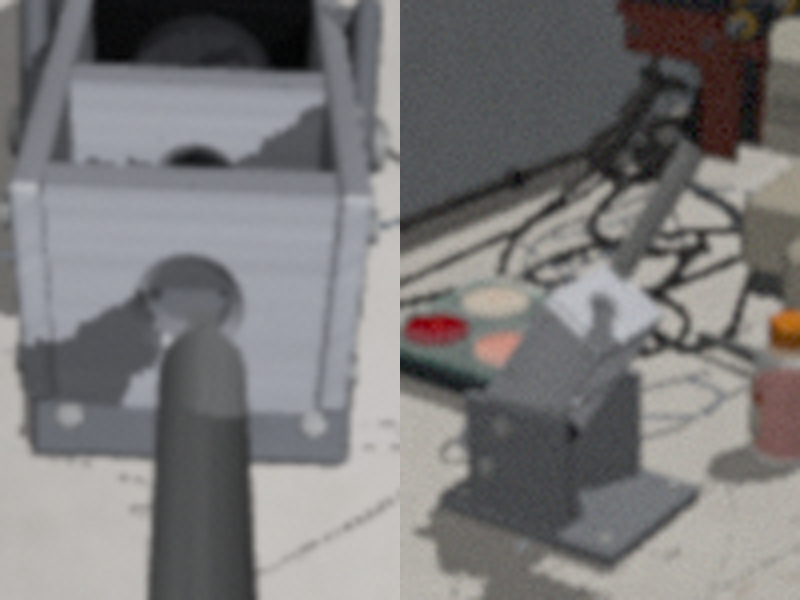

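```bash
python3 - <<'E'
from h import *
print(tri(('w5',274+203/4,20+322/4),('s5',271+(626-400)/4,80+272/4)))
o=r.get_obs(); yaw=np.radians(9); G=o['ee_pos']+[0,0,19]
for t in(30,33,36,39,42):
    a=np.radians(t); d=np.array([np.sin(a)*np.cos(yaw),np.sin(a)*np.sin(yaw),-np.cos(a)])
    print(t,[ (np.round((proj('w5',G+L*d)-[274,20])*4), np.round((proj('s5',G+L*d)-[271,80])*4+[400,0])) for L in(22,132,142)])
w=cv2.imread('pics/w5.png'); s=cv2.imread('pics/s5.png')
z=lambda im,x,y,ww,h,k: cv2.resize(cv2.convertScaleAbs(im[y:y+h,x:x+ww],alpha=1.3),None,fx=k,fy=k,interpolation=cv2.INTER_CUBIC)
cv2.imwrite('pics/c6.png',np.hstack([z(w,300,75,50,75,8),z(s,305,105,50,75,8)]))
E
```

```text
(array([589.27560425, -73.33863813, 186.62963665]), [array([4.5, 7.4]), array([-1. , -0.1])])
30 [(array([183., 828.]), array([713., 144.])), (array([189., 420.]), array([635., 266.])), (array([190., 395.]), array([629., 277.]))]
33 [(array([183., 824.]), array([711., 142.])), (array([189., 391.]), array([628., 259.])), (array([189., 364.]), array([620., 269.]))]
36 [(array([183., 819.]), array([710., 141.])), (array([189., 362.]), array([620., 252.])), (array([189., 333.]), array([612., 261.]))]
39 [(array([183., 815.]), array([709., 140.])), (array([188., 332.]), array([613., 244.])), (array([189., 301.]), array([605., 253.]))]
42 [(array([183., 811.]), array([707., 138.])), (array([188., 302.]), array([606., 236.])), (array([188., 269.]), array([598., 245.]))]
```

View pics/c6.png

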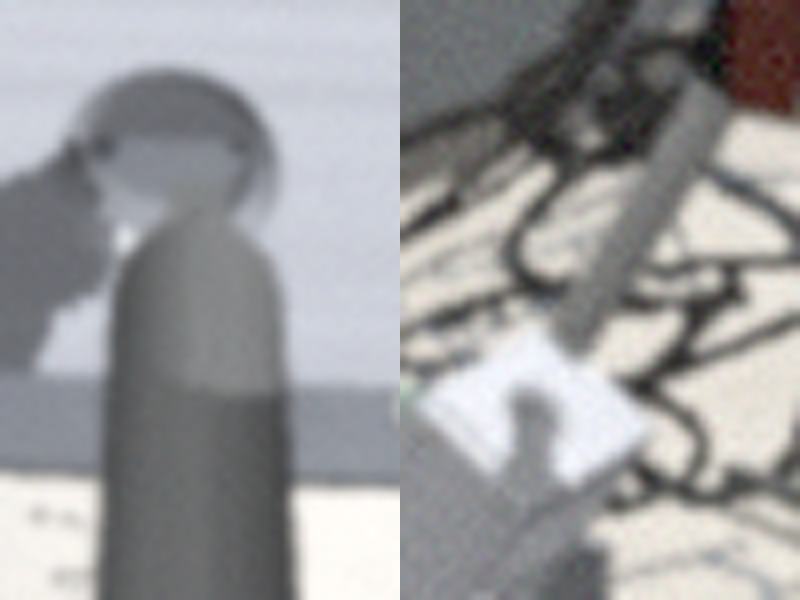

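Request:
servo_tool --motion '[[[-4,2.5,0,0,0],[-4,2.5,0,0,0],[1.2,3.3,-8.5,0,0],[6.5,4.1,-17,0,0],[9.1,4.5,-21.2,0,0],[11.7,4.9,-25.4,0,0],[14.3,5.3,-29.7,0,0],[14.3,5.3,-29.7,0,0]]]' --force 30

```text
time: 8.85
ee_pos: [522.6, -76.1, 263.9]
eef_rot: [0.001, 0.997, 0.078, -0.001]
contact_force: [-13.8, -1.2, 19.3]
grip_width: 23.6
gripper_force: 30.0
```

```bash
python3 - <<'E'
from h import *
o=r.get_obs(); print(o['time'],o['ee_pos'],o['contact_force'],o['torque'])
w=snap('wrist','w7'); s=snap('scene','s7'); snap('top','t7')
z=lambda im,x,y,ww,h,k: cv2.resize(cv2.convertScaleAbs(im[y:y+h,x:x+ww],alpha=1.3),None,fx=k,fy=k,interpolation=cv2.INTER_CUBIC)
cv2.imwrite('pics/c7.png',np.hstack([z(w,285,65,75,100,6)[:, :],z(s,300,110,55,100,6)]))
E
```

```text
8.85 [522.58804877 -76.05873046 263.89785669] [-13.82711411  -1.15603915  19.28467269] [0.00597912 2.91342746 0.12260012]
```

View pics/c7.png

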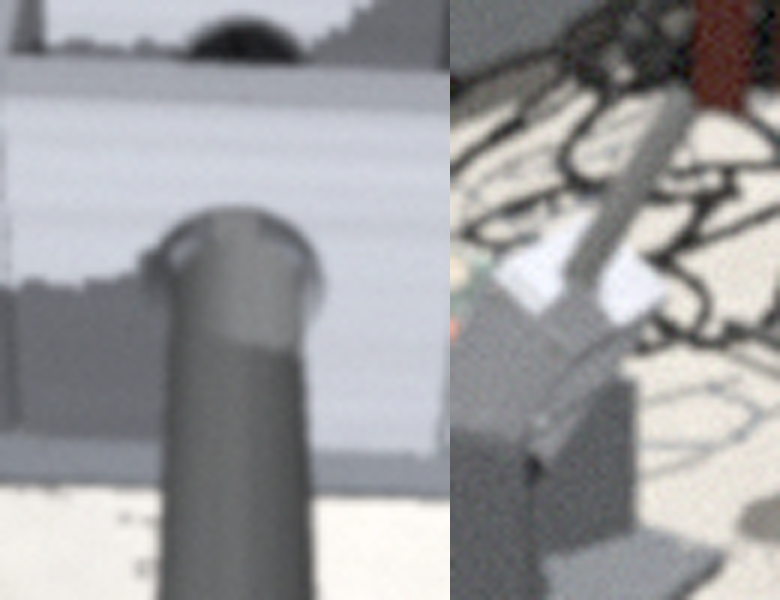

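Request:
servo_tool --motion '[[[-1.7,-0.3,-1,0,0],[-3.4,-0.5,-2,0,0],[-3.4,-0.5,-2,0,0],[-3.4,-0.5,-2,0,0]]]'

```text
time: 9.5
ee_pos: [520.4, -76.4, 262.1]
eef_rot: [0.001, 0.997, 0.078, 0.0]
contact_force: [-9.5, 0.3, 16.5]
grip_width: 24.0
gripper_force: 30.0
```

Request:
servo_tool --motion '[[[-2,-0.3,0,0,0],[-4,-0.6,0,0,0],[-4,-0.6,0,0,0],[-4,-0.6,0,0,0]]]'

```text
time: 10.0
ee_pos: [516.2, -77.0, 259.5]
eef_rot: [-0.0, 0.997, 0.078, -0.0]
contact_force: [0.0, -0.3, -2.7]
grip_width: 23.5
gripper_force: 30.0
```

```bash
python3 - <<'E'
from h import *
o=r.get_obs(); print(o['time'],o['ee_pos'],o['contact_force'],o['torque'])
E
```

```text
10.0 [516.24093034 -76.98915484 259.49962043] [ 0.04963471 -0.26682371 -2.6713768 ] [0.07069461 0.09689567 0.0278602 ]
```

Request:
servo_tool --motion '[[[1.8,0.3,-2.5,0,0],[3.5,0.5,-5,0,0],[3.5,0.5,-5,0,0],[3.5,0.5,-5,0,0]]]' --force 15

```text
time: 10.5
ee_pos: [520.0, -76.4, 254.9]
eef_rot: [-0.0, 0.997, 0.079, -0.0]
contact_force: [0.3, -1.0, -1.9]
grip_width: 23.9
gripper_force: 15.0
```

```bash
python3 - <<'E'
from h import *
o=r.get_obs(); print(o['time'],o['ee_pos'],o['contact_force'],o['torque'],o['joint_pos'])
w=snap('wrist','w8'); s=snap('scene','s8')
# shaft edges in wrist image, rows between hole and image lower part
g=cv2.cvtColor(w,cv2.COLOR_BGR2GRAY)
for v in(100,110,120,130,140,150,165,180,200): print(v,g[v,295:350].tolist())
E
```

```text
10.5 [519.95761169 -76.3745949  254.86679464] [ 0.32075363 -1.01244281 -1.89896292] [-0.00519381  0.03494952 -0.03357337] [ 0.55629051  0.27310762 -0.61019482  1.76186078  0.16931285  1.1595789
 -1.51812312]
100 [161, 160, 160, 160, 159, 161, 159, 160, 159, 160, 159, 160, 158, 160, 159, 157, 147, 132, 116, 103, 92, 85, 85, 83, 83, 91, 95, 97, 101, 105, 102, 100, 101, 98, 87, 84, 81, 75, 72, 76, 97, 125, 150, 156, 157, 158, 157, 158, 157, 156, 156, 158, 157, 156, 157]
110 [158, 159, 158, 159, 159, 160, 157, 155, 151, 146, 130, 103, 92, 83, 75, 72, 71, 65, 59, 57, 64, 69, 73, 78, 84, 89, 91, 96, 101, 102, 106, 106, 106, 106, 107, 105, 103, 102, 98, 90, 90, 101, 111, 111, 126, 146, 156, 160, 159, 160, 158, 159, 158, 158, 158]
120 [83, 82, 82, 84, 83, 84, 84, 83, 84, 83, 83, 85, 83, 84, 84, 84, 81, 75, 65, 62, 64, 71, 75, 83, 85, 89, 94, 98, 102, 105, 106, 105, 105, 105, 106, 102, 102, 103, 99, 96, 103, 128, 152, 156, 157, 157, 158, 156, 157, 156, 156, 157, 156, 157, 157]
130 [85, 85, 85, 85, 86, 84, 86, 86, 84, 85, 84, 85, 86, 84, 86, 85, 84, 72, 64, 64, 68, 73, 74, 78, 81, 81, 80, 83, 
[... 638 characters left out ...]
, 183, 185, 184, 184, 184, 184, 185, 185, 185, 186, 184, 185, 183, 179, 152, 98, 70, 70, 72, 75, 79, 82, 81, 81, 79, 81, 82, 84, 85, 83, 80, 77, 74, 74, 71, 68, 67, 65, 63, 58, 58, 83, 140, 181, 192, 192, 192, 192, 193, 192, 193, 192, 192, 192]
180 [183, 183, 183, 184, 182, 186, 184, 184, 185, 185, 185, 184, 185, 180, 158, 114, 77, 72, 74, 76, 77, 81, 83, 84, 85, 87, 94, 101, 103, 100, 87, 82, 76, 75, 74, 72, 71, 67, 67, 63, 59, 55, 59, 95, 149, 179, 186, 188, 190, 189, 190, 189, 189, 191, 191]
200 [178, 176, 175, 174, 171, 166, 141, 86, 34, 6, 4, 2, 8, 10, 7, 9, 7, 10, 8, 3, 6, 7, 4, 8, 4, 5, 5, 8, 8, 4, 8, 8, 3, 9, 10, 8, 9, 8, 7, 4, 8, 9, 4, 6, 7, 10, 9, 12, 10, 10, 24, 67, 133, 176, 187]
```

Request:
servo_tool --motion '[[[2.3,0.3,-3.2,0,0],[2.3,0.3,-3.2,0,0],[4.5,0.6,-2,0,0],[7,1,-0.3,0,0],[9.5,1.4,1.3,0,0],[11.6,1.7,3,0,0],[11.6,1.7,3,0,0]]]' --force 10

```text
time: 11.48
ee_pos: [531.9, -74.6, 258.1]
eef_rot: [-0.0, 0.997, 0.079, 0.0]
contact_force: [0.1, -0.2, -2.7]
grip_width: 24.2
gripper_force: 10.0
```

```bash
cat >> h.py <<'E'
def fitshaft(n,rows,o):
    from scipy.optimize import least_squares
    g=cv2.GaussianBlur(cv2.cvtColor(cv2.imread(f'pics/{n}.png'),cv2.COLOR_BGR2GRAY),(1,5),0).astype(float); E=[]
    for v in rows:
        d=np.diff(g[v]); 
        def edge(lo,hi,s):
            w=np.clip(s*d[lo:hi],0,None); k=w.argmax(); sl=slice(max(k-2,0),k+3); return lo+.5+(w[sl]*np.arange(lo,hi)[sl]).sum()/w[sl].sum()-lo, w[k]
        l,wl=edge(303,317,-1); r_,wr=edge(330,345,1)
        if wl>10: E.append((v,l,-1))
        if wr>10: E.append((v,r_,1))
    p=P(n); cam=-np.linalg.inv(p[:,:3])@p[:,3]; G=np.array(o['ee_pos'])+[0,0,19]; yaw=2*np.arctan2(o['eef_rot'][2],o['eef_rot'][1])
    X=np.array([np.cos(yaw),np.sin(yaw),0]); Y=np.array([-np.sin(yaw),np.cos(yaw),0]); Mi=np.linalg.inv(p[:,:3])
    def res(q):
        t,a=q[2],q[3]; d=np.sin(t)*X+np.sin(a)*Y-np.cos(t)*np.array([0,0,1]); d/=np.linalg.norm(d); A=G+q[0]*X+q[1]*Y; out=[]
        for v,u,s in E:
            k=Mi@np.array([u,v,1]); nn=np.cross(k,d); nn/=np.linalg.norm(nn); D=(A-cam)@nn
            out.append(abs(D)-9)
        return np.array(out)
    s=least_squares(res,[0,0,.6,0],loss='soft_l1',f_scale=.3,x_scale=[1,1,.02,.02]); return s.x[:2],np.degrees(s.x[2:]),np.abs(res(s.x)).mean(),len(E)
E
python3 - <<'E'
from h import *
o=r.get_obs(); print(o['time'],o['ee_pos'],o['contact_force'],o['torque'])
class D(dict):pass
o8=dict(ee_pos=np.array([519.96,-76.37,254.87]),eef_rot=[0,.997,.079,0])
print(fitshaft('w8',range(118,188,3),o8))
w=snap('wrist','w9'); print(fitshaft('w9',range(118,188,3),o))
print(w[185:205,322].max(1))
E
```

```text
11.475 [531.92478602 -74.61058343 258.11628452] [ 0.14732285 -0.16130501 -2.65284284] [0.02734281 0.12741325 0.01451559]
(array([ 7.94124516, -0.42904218]), array([34.94598812,  0.08173508]), np.float64(0.08616353636854203), 46)
(array([ 1.67422982, -0.22488321]), array([33.38824444, -0.0606126 ]), np.float64(0.24985305703498686), 42)
[81 79 81 81 79 81 80 81 81 78 73 58 36 14  8  9  6  6  9  8]
```

Request:
servo_tool --motion '[[[2.6,0.4,-4.2,0,0],[5.2,0.8,-8.5,0,0],[7.9,1.2,-12.7,0,0],[10.5,1.6,-17,0,0],[13.1,2,-21.2,0,0],[15.7,2.4,-25.4,0,0],[15.7,2.4,-25.4,0,0]]]' --force 15

```text
time: 12.4
ee_pos: [547.3, -72.2, 232.0]
eef_rot: [-0.0, 0.997, 0.079, -0.0]
contact_force: [-0.3, 0.4, -3.2]
grip_width: 24.3
gripper_force: 15.0
```

```bash
python3 - <<'E'
from h import *
o=r.get_obs(); print(o['time'],o['ee_pos'],o['contact_force'],o['torque'])
w=snap('wrist','w10'); print(fitshaft('w10',range(118,188,3),o))
print(w[180:205,322].max(1))
E
```

```text
12.4 [547.33143566 -72.23333939 232.04753408] [-0.34995386  0.44888572 -3.18092171] [0.17223502 0.49563186 0.03649444]
(array([-65717.76652709,   3002.67631152]), array([89.95755176, -2.61767151]), np.float64(0.9499493988809202), 35)
[81 79 80 81 80 81 81 79 81 80 81 82 82 81 80 78 70 47 21 11  7  4  9  9
 14]
```

Request:
servo_tool --motion '[[[2.6,0.4,-4.2,0,0],[5.2,0.8,-8.5,0,0],[7.9,1.2,-12.7,0,0],[10.5,1.6,-17,0,0],[13.1,2,-21.2,0,0],[15.7,2.4,-25.4,0,0],[15.7,2.4,-25.4,0,0]]]' --force 15

```text
time: 13.32
ee_pos: [564.5, -69.7, 209.4]
eef_rot: [0.0, 0.997, 0.078, 0.002]
contact_force: [-6.5, 0.2, 13.7]
grip_width: 23.9
gripper_force: 15.0
```

```bash
python3 - <<'E'
from h import *
o=r.get_obs(); print(o['time'],o['ee_pos'],o['contact_force'],o['torque'],o['joint_pos'])
E
```

```text
13.325 [564.49267254 -69.65175686 209.40185352] [-6.47024744  0.22119773 13.67971006] [0.31158118 1.2218272  0.02635823] [ 0.48983944  0.38881302 -0.59004535  1.72538122  0.24039734  1.09625647
 -1.58928957]
```

Request:
servo_tool --motion '[[[-0.9,-0.1,-0.5,0,0],[-1.7,-0.3,-1,0,0],[-2.5,-0.4,-1.5,0,0],[-2.5,-0.4,-1.5,0,0]]]'

```text
time: 13.82
ee_pos: [562.7, -69.9, 208.3]
eef_rot: [0.0, 0.997, 0.079, 0.003]
contact_force: [-4.5, 0.7, 13.9]
grip_width: 24.0
gripper_force: 15.0
```

```bash
python3 - <<'E'
from h import *
o=r.get_obs(); print(o['time'],o['ee_pos'],o['contact_force'],o['torque'])
E
```

```text
13.825 [562.72862618 -69.8886779  208.28950071] [-4.50056283  0.70307553 13.91916976] [0.41874425 0.66055537 0.09035856]
```

Request:
servo_tool --motion '[[[1.3,0.2,0.8,0,0],[2.5,0.4,1.6,0,0],[3.8,0.6,2.4,0,0],[5,0.8,3.1,0,0],[6.3,1,3.8,0,0],[6.3,1,3.8,0,0]]]'

```text
time: 14.58
ee_pos: [565.9, -69.4, 209.8]
eef_rot: [0.0, 0.997, 0.078, -0.001]
contact_force: [-7.3, 0.1, 6.1]
grip_width: 24.0
gripper_force: 15.0
```

```bash
python3 - <<'E'
from h import *
o=r.get_obs(); print(o['time'],o['ee_pos'],o['contact_force'],o['torque'])
w=snap('wrist','w11');snap('scene','s11')
print(w[150:215,322].max(1))
E
```

```text
14.575 [565.9256036  -69.39447929 209.79393152] [-7.2814396  0.0900066  6.0865045] [0.18447351 1.963761   0.0484448 ]
[92 92 92 93 94 95 94 94 94 94 92 88 82 80 82 82 83 83 83 81 80 82 83 82
 82 83 82 83 83 82 81 83 81 83 83 82 82 83 83 84 81 81 82 84 83 82 81 81
 80 82 83 81 81 81 82 83 82 81 83 81 82 82 82 82 79]
```

```bash
python3 - <<'E'
from h import *
for n in('w5','w8','w9','w10','w11'):
    w=cv2.imread(f'pics/{n}.png').max(2); 
    c=w[:,316:330].mean(1); k=[v for v in range(100,330) if c[v]<30][:1]; print(n,k)
w=cv2.imread('pics/w11.png').max(2)
print(w[210:340:3,322]); 
for v in(150,180,210,225): print(v,w[v,290:355:2])
E
```

```text
w5 [191]
w8 [195]
w9 [198]
w10 [100]
w11 [217]
[ 82  82  54  10   6  11   8   7   6  10  11   8   8   9   7   8  11   7
  11  12  12   4   6   9   7  14  14  22  28  34  37  43  42  44  41  42
  36  78 183 182 183 184 181 183]
150 [92 90 93 90 91 90 91 93 91 92 91 93 94 92 92 93 92 93 94 92 93 92 93 93
 94 93 94 93 92 94 92 93 90]
180 [ 91  93  93  92  94  91  93  93  94  93  94  68  72  76  82  80  81  82
  78  73  71  68  61  58  96  99  93  93  93  93  92  93 123]
210 [187 188 190 191 192 190 191 190 191 185 102  71  78  83  81  79  82  83
  79  74  72  67  63  55  90 187 193 195 196 195 187 171 159]
225 [184 178 176 178 179 175  64   7  10   6   9   9   8   6  10   7  11  10
  13  10   8   9  12   9  11  11   9   5  50 177 182 180 181]
```

```bash
python3 - <<'E'
from h import *
yaw=np.radians(9); X=np.array([np.cos(yaw),np.sin(yaw),0]); Z=np.array([0,0,1.])
for n,row,tcp,t in(('w5',191,(509,-80,291),36),('w9',198,(531.9,-74.6,258.1),33),('w10',197,(547.3,-72.2,232),32),('w11',217,(565.9,-69.4,209.8),32),('w11',217,(565.9,-69.4,209.8),29)):
    a=np.radians(t); d=np.sin(a)*X-np.cos(a)*Z; l=np.cos(a)*X+np.sin(a)*Z; G=np.array(tcp)+[0,0,19]
    L=np.linspace(-15,40,551); v=np.array([proj(n,G+k*d+15*l)[1] for k in L]); Lb=L[np.argmin(abs(v-row))]
    print(n,t,'knob underside at L=',Lb,'tip',G+(Lb+120)*d)
p=[0,0,0,0]
for M in((601,-66,164),):
    d=s32*X-c32*Z
    for q in(60,97): print(q,np.array(M)+q*d)
E
```

```text
w5 36 knob underside at L= 34.900000000000006 tip [598.92698441 -65.7569649  184.68326757]
w9 33 knob underside at L= 30.900000000000006 tip [613.07418397 -61.7432723  150.5446113 ]
w10 32 knob underside at L= 32.0 tip [626.85605197 -59.59955923 122.09668938]
w11 32 knob underside at L= 17.4 tip [637.81448382 -58.00986473 112.27819159]
w11 29 knob underside at L= 17.4 tip [631.6927272  -58.97945572 108.62725224]
60 [632.40370472 -61.0261418  113.11711423]
97 [651.76932264 -57.95892925  81.73933467]
```

Request:
servo_tool --motion '[[[-2.1,-0.3,3.4,0,0],[-5,-0.8,1.5,0,0],[-8,-1.2,-0.3,0,0],[-8,-1.2,-0.3,0,0],[-6.5,-1,-2.8,0,0],[-5,-0.8,-5.2,0,0],[-3.8,-0.6,-7.1,0,0],[-3.8,-0.6,-7.1,0,0]]]' --force 25

```text
time: 15.68
ee_pos: [562.6, -69.9, 205.2]
eef_rot: [0.001, 0.997, 0.078, -0.0]
contact_force: [-11.1, 0.6, 27.8]
grip_width: 24.0
gripper_force: 25.0
```

```bash
cat >> h.py <<'E'
def knob(n):
    o=r.get_obs(); print(np.round(o['time'],2),np.round(o['ee_pos'],1),np.round(o['contact_force'],1),np.round(o['torque'],2),round(o['grip_width'],1)); 
    w=snap('wrist',n); c=w.max(2)[:,316:330].mean(1); row=next((v for v in range(205-45,330) if c[v]<30),0)
    yaw=2*np.arctan2(o['eef_rot'][2],o['eef_rot'][1]); X=np.array([np.cos(yaw),np.sin(yaw),0]); Z=np.array([0,0,1.]); d=s32*X-c32*Z; l=c32*X+s32*Z
    G=o['ee_pos']+[0,0,19]; L=np.linspace(-25,40,651); v=np.array([proj(n,G+k*d+15*l)[1] for k in L]); Lb=L[np.argmin(abs(v-row))]
    M=np.array([601,-66,164]); D=np.array([s32*.988,s32*.153,-c32]); l2=np.array([c32*.988,c32*.153,s32])
    print('row',row,'Lb',round(Lb,1),'tip axial past upper mouth',round((G-M)@D+Lb+120,1),'(home 107)  e_lat',round((G-M)@l2,1),'y_lat',round((G-M)@[-.153,.988,0],1))
E
python3 -c "
from h import *
knob('w12')"
```

```text
15.68 [562.6 -69.9 205.2] [-11.1   0.6  27.8] [0.43 1.9  0.1 ] 24.0
row 219 Lb 15.9 tip axial past upper mouth 64.4 (home 107)  e_lat -0.8 y_lat 2.0
```

Request:
servo_tool --motion '[[[-2.1,-0.3,3.4,0,0],[-4.5,-0.7,1.9,0,0],[-6.3,-1,0.8,0,0],[-6.3,-1,0.8,0,0],[-5.3,-0.9,-0.9,0,0],[-4.2,-0.7,-2.6,0,0],[-4.2,-0.7,-2.6,0,0]]]' --force 25

```text
time: 16.6
ee_pos: [558.5, -71.0, 199.1]
eef_rot: [0.0, 0.997, 0.078, -0.0]
contact_force: [2.9, 1.1, 0.6]
grip_width: 23.8
gripper_force: 25.0
```

```bash
python3 -c "
from h import *
knob('w13')"
```

```text
16.6 [558.5 -71.  199.1] [2.9 1.1 0.6] [ 0.19 -0.92 -0.04] 23.8
row 216 Lb 18.0 tip axial past upper mouth 69.4 (home 107)  e_lat -7.6 y_lat 1.5
```

Request:
servo_tool --motion '[[[1,0.2,-1.7,0,0],[2.1,0.3,-3.4,0,0],[3.1,0.5,-5.1,0,0],[3.1,0.5,-5.1,0,0]]]' --force 25

```text
time: 17.15
ee_pos: [562.1, -70.3, 194.3]
eef_rot: [0.0, 0.997, 0.078, 0.0]
contact_force: [3.7, -0.3, -1.5]
grip_width: 23.9
gripper_force: 25.0
```

```bash
python3 -c "
from h import *
knob('w14')"
```

```text
17.15 [562.1 -70.3 194.3] [ 3.7 -0.3 -1.5] [-0.08 -1.18 -0.08] 23.9
row 216 Lb 18.0 tip axial past upper mouth 75.5 (home 107)  e_lat -7.1 y_lat 1.7
```

Request:
servo_tool --motion '[[[1.5,0.2,-1.5,0,0],[3.4,0.5,-3.5,0,0],[5.2,0.8,-5.5,0,0],[6.9,1.1,-7.4,0,0],[6.9,1.1,-7.4,0,0]]]' --force 20

```text
time: 17.82
ee_pos: [567.5, -69.2, 186.5]
eef_rot: [0.0, 0.997, 0.078, -0.002]
contact_force: [-3.8, -0.5, 0.6]
grip_width: 24.1
gripper_force: 20.0
```

```bash
python3 -c "
from h import *
knob('w15')"
```

```text
17.82 [567.5 -69.2 186.5] [-3.8 -0.5  0.6] [-0.27  0.74 -0.2 ] 24.1
row 216 Lb 18.0 tip axial past upper mouth 85.0 (home 107)  e_lat -6.5 y_lat 2.0
```

Request:
servo_tool --motion '[[[1.4,0.2,-2.5,0,0],[2.9,0.5,-5,0,0],[4.5,0.7,-7.5,0,0],[5.5,0.9,-9.3,0,0],[5.5,0.9,-9.3,0,0]]]' --force 20

```text
time: 18.5
ee_pos: [572.7, -68.3, 177.4]
eef_rot: [0.0, 0.997, 0.078, -0.002]
contact_force: [-6.9, -0.2, 3.3]
grip_width: 24.0
gripper_force: 20.0
```

```bash
python3 -c "
from h import *
knob('w16')"
```

```text
18.5 [572.7 -68.3 177.4] [-6.9 -0.2  3.3] [-0.31  1.22 -0.13] 24.0
row 216 Lb 18.1 tip axial past upper mouth 95.6 (home 107)  e_lat -6.8 y_lat 2.1
```

Request:
servo_tool --motion '[[[-0.3,0,-1.2,3,0],[-0.3,0,-1.2,6,0],[-0.3,0,-1.2,9,0],[-0.3,0,-1.2,12,0],[-0.3,0,-1.4,15,0],[-0.2,0,-1.6,18,0],[-0.2,0,-1.6,20,0],[-0.2,0,-1.6,20,0]]]' --force 20

```text
time: 19.55
ee_pos: [573.5, -69.7, 175.7]
eef_rot: [0.001, 0.968, 0.25, -0.001]
contact_force: [-3.4, -4.5, -4.8]
grip_width: 29.2
gripper_force: 21.7
```

```bash
python3 -c "
from h import *
knob('w17')"
```

```text
19.55 [573.5 -69.7 175.7] [-3.4 -4.5 -4.8] [-1.75  0.23 -0.69] 29.2
row 219 Lb 15.8 tip axial past upper mouth 95.0 (home 107)  e_lat -7.3 y_lat 0.6
```

```bash
python3 - <<'E'
from h import *
for n in('w16','w17'):
    w=cv2.GaussianBlur(cv2.imread(f'pics/{n}.png'),(3,3),0).max(2)
    print(n,[(u,next((v for v in range(150,300) if w[v:v+4,u].max()<32),0)) for u in range(285,362,4)])
    f=cv2.imread(f'pics/{n}.png')
    for v in(225,235,245,255): print(v,(w[v,280:366:2]))
E
```

```text
w16 [(285, 254), (289, 237), (293, 235), (297, 230), (301, 228), (305, 217), (309, 216), (313, 216), (317, 216), (321, 216), (325, 216), (329, 216), (333, 216), (337, 216), (341, 216), (345, 219), (349, 229), (353, 230), (357, 239), (361, 254)]
225 [193 193 194 193 192 185 177 175 174 176 136  31   9   9   9   9  10  10
  10  10  10  11  11  10  10  11  10   9   9  10  10  11   8  21 108 154
 131 130 148 161 166 165 165]
235 [193 193 187 126  42  31  31  31  32  29  16   6   8   8   8   8  10   9
   8   8   7   7   8   8   8   9   8   8   8   9   8   8   8   7  12  28
  31  31  31  31  38 110 187]
245 [170 129  56  31  32  32  32  31  28  18   9   8   9   8   9   9   9   8
  10  10  11  11  10   9   9   9   9   8  10  10   9   9   7   7   6  17
  28  32  32  31  31  32  53]
255 [33 31 31 30 31 31 31 29 19  8  6  7  8  9 10  9  9  8  8  8  9  8  8  9
 10 10  7  8  9  8  9  8  8  8  7  7 16 29 31 31 31 30 30]
w17 [(285, 268), (289, 254), (293, 239), (297, 232), (301, 264), (305, 251), (309, 234), (313, 220), (317, 218), (321, 218), (325, 219), (329, 220), (333, 221), (337, 222), (341, 223), (345, 223), (349, 225), (353, 227), (357, 229), (361, 261)]
225 [203 204 200 193 186 184 184 189 200 203 204 204 205 206 197 114  19   8
  10   9   9   9   9  10   9  10   8  10  10   9   9   9  10  10  15  31
  57 109 155 164 166 173 181]
235 [181  90  37  34  34  34  34  30  16  31 130 187 192 174  72  11   8   9
   9   9   9  10  10  10  10   9  11  11  12  11  11  12  11  12  12  11
  10   9  21  33  34  33  35]
245 [ 40  34  34  34  33  34  26  11   8  23 129 197 161  48   8   9  10  10
   8   9   9   9   9   8   8   9   9   9   9  10   8   9   9   9   8   8
   9  10  24  33  33  34  34]
255 [ 33  34  35  33  32  23  11   8   6  17  95 102  23   9   9   9   9  10
  10  11  11  10  11  12  12  11  11  12  12  12  10  10  12  12  10   8
   7   7   9  21  33  35  34]
```

Request:
servo_tool --motion '[[[0.3,0,-0.8,3,0],[0.5,0,-1.2,6,0],[0.5,0,-1.2,9,0],[0.5,0,-1.2,12,0],[0.5,0,-1.2,15,0],[0.5,0,-1.2,18,0],[0.5,0,-1.2,21,0],[0.5,0,-1.2,24,0],[0.5,0,-1.2,26,0],[0.5,0,-1.2,26,0]]]' --force 20

```text
time: 20.85
ee_pos: [574.1, -69.8, 175.5]
eef_rot: [0.001, 0.887, 0.461, -0.001]
contact_force: [-6.0, -4.2, 3.5]
grip_width: 37.3
gripper_force: 25.2
```

```bash
python3 -c "
from h import *
knob('w18')
w=cv2.GaussianBlur(cv2.imread('pics/w18.png'),(3,3),0).max(2)
print([(u,next((v for v in range(150,300) if w[v:v+4,u].max()<32),0)) for u in range(285,362,4)])"
```

```text
20.85 [574.1 -69.8 175.5] [-6.  -4.2  3.5] [-1.99  0.69 -0.85] 37.3
row 226 Lb 10.9 tip axial past upper mouth 90.6 (home 107)  e_lat -6.9 y_lat 0.3
[(285, 238), (289, 232), (293, 269), (297, 263), (301, 256), (305, 249), (309, 243), (313, 235), (317, 229), (321, 222), (325, 218), (329, 219), (333, 220), (337, 222), (341, 224), (345, 226), (349, 227), (353, 229), (357, 230), (361, 230)]
```

```bash
cat >> h.py <<'E'
def theta(n,o=None,rows=(205,275),verbose=1):
    from scipy.optimize import minimize
    if o is None:
        o=r.get_obs(); print(np.round(o['time'],2),np.round(o['ee_pos'],1),np.round(o['contact_force'],1),np.round(o['torque'],2),round(o['grip_width'],1)); snap('wrist',n)
    m=(cv2.GaussianBlur(cv2.imread(f'pics/{n}.png'),(3,3),0).max(2)<21).astype(np.uint8)[rows[0]:rows[1]]
    m[:,:270]=0; m[:,375:]=0
    k,lab,st,_=cv2.connectedComponentsWithStats(m); i=1+st[1:,4].argmax(); m=(lab==i)*1.0
    yf=np.radians(8.7); c,s=np.cos(yf),np.sin(yf)
    xf=np.array([c32*c,c32*s,s32]); yv=np.array([-s,c,0]); zf=np.cross(xf,yv); G=np.array(o['ee_pos'])+[0,0,19]
    def sil(q):
        th=np.radians(q[0]); xk=np.cos(th)*xf+np.sin(th)*yv; yk=-np.sin(th)*xf+np.cos(th)*yv; B=G-q[1]*zf+q[2]*xf+q[3]*yv
        pts=np.array([proj(n,B+15*a*xk+12*b*yk+h*zf) for a in(-1,1) for b in(-1,1) for h in(0,45)],np.float32)
        o_=np.zeros(((rows[1]-rows[0])*4,2560),np.uint8); cv2.fillPoly(o_,[np.round(((cv2.convexHull(pts)+.5-[0,rows[0]])*4)*16-8).astype(np.int32)],1,shift=4)
        return cv2.resize(o_*1.0,(640,rows[1]-rows[0]),interpolation=cv2.INTER_AREA)
    f=lambda q:np.abs(sil(q)-m).sum()+0.5*(q[3]**2+q[2]**2)
    b=min((minimize(f,[t,15,0,0],method='Nelder-Mead',options=dict(initial_simplex=[[t,15,0,0],[t+8,15,0,0],[t,20,0,0],[t,15,3,0],[t,15,0,3]])) for t in(-40,-20,0,20,40)),key=lambda z:z.fun)
    M=np.array([601,-66,164]); print(n,'theta,Lb,dx,dy',np.round(b.x,1),'err',round(b.fun,0),m.sum(),'tip axial',round((M-G)@zf+b.x[1]+120,1))
E
python3 - <<'E'
from h import *
for n,p,q in(('w16',(572.7,-68.3,177.4),(0,.997,.078,0)),('w17',(573.5,-69.7,175.7),(0,.968,.25,0)),('w18',(574.1,-69.8,175.5),(0,.887,.461,0))): theta(n,dict(ee_pos=np.array(p),eef_rot=q))
E
```

```text
w16 theta,Lb,dx,dy [-12.2  16.4   1.2   1.2] err 197.0 3081.0 tip axial 93.9
w17 theta,Lb,dx,dy [ 5.8 13.4  2.1 -1.4] err 520.0 3048.0 tip axial 92.7
w18 theta,Lb,dx,dy [56.8 18.1  0.9 -7.7] err 730.0 3260.0 tip axial 97.8
```

```bash
python3 - <<'E'
from h import *
for e in(229,236):
  for n,p,q in(('w16',(572.7,-68.3,177.4),(0,.997,.078,0)),('w17',(573.5,-69.7,175.7),(0,.968,.25,0)),('w18',(574.1,-69.8,175.5),(0,.887,.461,0))): theta(n,dict(ee_pos=np.array(p),eef_rot=q),(205,e))
for v in range(218,262,6): print(v,cv2.GaussianBlur(cv2.imread('pics/w18.png'),(3,3),0).max(2)[v,284:366:2])
E
```

```text
w16 theta,Lb,dx,dy [ 0.9 20.3 -3.3 -0.5] err 27.0 516.0 tip axial 97.8
w17 theta,Lb,dx,dy [ 6.9 15.2 -0.1 -1.6] err 28.0 301.0 tip axial 94.4
w18 theta,Lb,dx,dy [32.7 15.6  1.2 -3.8] err 19.0 192.0 tip axial 95.3
w16 theta,Lb,dx,dy [ 0.3 20.  -2.8 -0.3] err 45.0 855.0 tip axial 97.5
w17 theta,Lb,dx,dy [ 6.6 16.8 -2.  -1.6] err 34.0 624.0 tip axial 96.1
w18 theta,Lb,dx,dy [32.4 16.5  0.2 -4. ] err 33.0 502.0 tip axial 96.3
218 [208 210 211 211 210 212 211 213 213 213 214 214 215 216 215 215 208 173
 118  63  34  32  45  65  64  65  76  83  86  87  92  95  96  92  92  90
  88  86  82  73  73]
224 [206 202 198 182 186 199 204 209 212 214 214 215 215 216 216 215 198 107
  19   9   9   9   9   8   7   9  11  10  18  30  49  69  79  86  88  88
  85  79  70  86 145]
230 [ 33  33  42  60 103 193 211 210 197 187 190 192 198 208 205 134  31   8
   9   9  11  10  10  11  11  11  11  10  10   9   9   9   9   9   9  12
  22  27  29  33  34]
236 [ 33  31  18  12  83 189 209 210 212 213 213 214 211 164  53   8   9   9
  10  10  10   9  10   9   9   8  11  12  12  11  11  12  11  11  11  10
   9  10   8  18  31]
242 [ 29  17   8   9  69 183 208 210 211 212 212 184  78  11   8  10   9   9
   9   9   8   8   8   7   8   7   8   9  10   9   9  10   9  10  11  10
   8   9   8  14  27]
248 [ 19  10   8   8  63 181 207 209 209 193 106  18   8   9  10  11  10  10
  11  12  12  10  11  10   9   9   8   8   8   9   7   9   9   9  10   9
   9   7   6   8  17]
254 [ 10   7   7   7  54 172 208 201 136  32   9   9   9   8   9  10  10  10
   9   9  10  10  10  11  11  11  11  11  11  10  10   9   9   9   9   9
   6   5   6   6   8]
260 [  8   7   7   9  58 171 161  52   9   9   9  10   8   8   9   9   8   8
   8   9   9   9   9   9  11  10  10  11  12  12  12  11   9   8  19  57
  35   8   7   7   6]
```

Request:
servo_tool --motion '[[[0,0.5,0,1,0],[0,1,0,1,0],[0,1,-0.5,1,0],[0,1,-0.5,1,0]]]' --force 45

```text
time: 21.4
ee_pos: [574.3, -70.1, 175.5]
eef_rot: [0.002, 0.884, 0.468, -0.001]
contact_force: [-8.7, -6.9, 6.9]
grip_width: 36.3
gripper_force: 51.8
```

```bash
python3 -c "
from h import *
theta('w19',None,(205,236))"
```

```text
21.4 [574.3 -70.1 175.5] [-8.7 -6.9  6.9] [-3.17  0.43 -1.55] 36.3
w19 theta,Lb,dx,dy [32.3 15.7  0.8 -3.5] err 31.0 494.0 tip axial 95.5
```

Request:
servo_tool --motion '[[[0.3,0,-0.5,-4,0],[0.5,0,-0.8,-8,0],[0.5,0,-0.8,-12,0],[0.5,0,-0.8,-16,0],[0.5,0,-0.8,-20,0],[0.5,0,-0.8,-24,0],[0.5,0,-0.8,-28,0],[0.5,0,-0.8,-32,0],[0.5,0,-0.8,-36,0],[0.5,0,-0.8,-40,0],[0.5,0,-0.8,-44,0],[0.5,0,-0.8,-47,0]]]' --force 20

```text
time: 22.95
ee_pos: [575.3, -66.9, 173.8]
eef_rot: [-0.0, 0.997, 0.078, 0.0]
contact_force: [-0.2, -1.9, -1.9]
grip_width: 24.3
gripper_force: 19.9
```

```bash
python3 -c "
from h import *
theta('w20',None,(205,236)); knob('w20b')"
```

```text
22.95 [575.3 -66.9 173.8] [-0.2 -1.9 -1.9] [-0.45  0.21 -0.16] 24.3
w20 theta,Lb,dx,dy [-0.  17.  -0.1 -0.8] err 44.0 809.0 tip axial 99.0
23.0 [575.3 -66.8 173.8] [-0.9 -1.5 -3.2] [-0.7   0.08 -0.12] 24.5
row 217 Lb 17.3 tip axial past upper mouth 99.3 (home 107)  e_lat -6.3 y_lat 3.1
```

Request:
servo_tool --motion '[[[0.5,0.1,-0.8,0,0],[1,0.2,-1.7,0,0],[1.6,0.2,-2.5,0,0],[2.1,0.3,-3.4,0,0],[2.1,0.3,-3.4,0,0]]]' --force 20

```text
time: 23.68
ee_pos: [577.1, -67.0, 170.8]
eef_rot: [0.0, 0.997, 0.078, -0.0]
contact_force: [-5.5, -2.8, 4.6]
grip_width: 24.2
gripper_force: 20.0
```

```bash
python3 -c "
from h import *
knob('w21'); theta('w21',dict(r.get_obs()),(205,236))"
```

```text
23.68 [577.1 -67.  170.8] [-5.5 -2.8  4.6] [-0.81  0.75 -0.14] 24.2
row 217 Lb 17.3 tip axial past upper mouth 102.8 (home 107)  e_lat -6.5 y_lat 2.7
w21 theta,Lb,dx,dy [ 0.  17.2 -0.4 -0.4] err 40.0 811.0 tip axial 102.7
```

Request:
servo_tool --motion '[[[0.4,0.3,-0.8,0,0],[0.8,0.3,-1.6,0,0],[0.8,0.3,-1.6,0,0]]]' --force 20

```text
time: 24.1
ee_pos: [577.5, -67.1, 170.2]
eef_rot: [0.001, 0.997, 0.078, -0.0]
contact_force: [-8.9, -3.4, 14.0]
grip_width: 23.7
gripper_force: 20.0
```

```bash
python3 -c "
from h import *
knob('w22')"
```

```text
24.1 [577.5 -67.1 170.2] [-8.9 -3.4 14. ] [-0.97  1.74 -0.18] 23.7
row 218 Lb 16.6 tip axial past upper mouth 102.8 (home 107)  e_lat -6.5 y_lat 2.5
```

Request:
servo_tool --motion '[[[-0.3,-0.5,0.4,4,0],[-0.3,-0.5,0.4,8,0],[-0.3,-0.5,0.4,12,0],[-0.3,-0.5,0.4,16,0],[-0.3,-0.5,0.4,20,0],[-0.3,-0.5,0.4,24,0],[-0.3,-0.5,0.4,24,0]]]' --force 25

```text
time: 25.02
ee_pos: [578.3, -68.5, 169.3]
eef_rot: [0.001, 0.959, 0.283, 0.0]
contact_force: [-0.6, -5.0, -0.2]
grip_width: 29.9
gripper_force: 26.3
```

```bash
python3 -c "
from h import *
theta('w23',None,(205,236))"
```

```text
25.02 [578.3 -68.5 169.3] [-0.6 -5.  -0.2] [-2.1  -0.54 -0.7 ] 29.9
w23 theta,Lb,dx,dy [12.8 14.5 -1.1 -2.6] err 34.0 488.0 tip axial 101.8
```

Request:
servo_tool --motion '[[[0.4,0,-0.6,4,0],[0.6,0,-1,8,0],[0.6,0,-1,12,0],[0.6,0,-1,16,0],[0.6,0,-1,20,0],[0.6,0,-1,23,0],[0.6,0,-1,23,0]]]' --force 25

```text
time: 25.95
ee_pos: [577.7, -68.8, 169.0]
eef_rot: [0.001, 0.884, 0.468, -0.001]
contact_force: [-8.2, -5.2, 7.9]
grip_width: 37.9
gripper_force: 32.3
```

```bash
python3 -c "
from h import *
theta('w24',None,(205,236))"
```

```text
25.95 [577.7 -68.8 169. ] [-8.2 -5.2  7.9] [-2.6   0.79 -1.13] 37.9
w24 theta,Lb,dx,dy [31.1 13.5  1.8 -3.7] err 30.0 385.0 tip axial 100.6
```

Request:
servo_tool --motion '[[[0.3,0,-0.4,4,0],[0.3,0,-0.4,8,0],[0.3,0,-0.4,11,0],[0.3,0,-0.4,11,0]]]' --force 25

```text
time: 26.5
ee_pos: [578.0, -70.6, 169.8]
eef_rot: [0.002, 0.835, 0.55, -0.002]
contact_force: [-13.3, -10.4, 19.6]
grip_width: 41.3
gripper_force: 33.1
```

```bash
python3 -c "
from h import *
theta('w25',None,(205,236))"
```

```text
26.5 [578.  -70.6 169.8] [-13.3 -10.4  19.6] [-3.38  1.42 -1.08] 41.3
w25 theta,Lb,dx,dy [46.4 18.1  0.1 -3.4] err 31.0 581.0 tip axial 104.6
```

Request:
servo_tool --motion '[[[-0.6,0,1.2,-9,0],[-0.6,0,1.2,-18,0],[-0.6,0,1.2,-27,0],[-0.6,0,1.2,-36,0],[-0.6,0,1.2,-45,0],[-0.6,0,1.2,-54,0],[-0.6,0,1.2,-58,0],[-0.6,0,1.2,-58,0]]]' --force 25

```text
time: 27.55
ee_pos: [577.7, -66.4, 168.6]
eef_rot: [-0.0, 0.997, 0.079, -0.0]
contact_force: [-0.1, -1.5, -4.0]
grip_width: 24.1
gripper_force: 25.0
```

```bash
python3 -c "
from h import *
theta('w26',None,(205,236));knob('w26b')"
```

```text
27.55 [577.7 -66.4 168.6] [-0.1 -1.5 -4. ] [-0.88 -0.02 -0.21] 24.1
w26 theta,Lb,dx,dy [ 0.1 16.2 -0.  -1. ] err 41.0 770.0 tip axial 104.0
27.6 [577.7 -66.5 168.6] [-0.6 -0.5 -4.2] [-0.76  0.03 -0.19] 24.4
row 218 Lb 16.6 tip axial past upper mouth 104.4 (home 107)  e_lat -7.0 y_lat 3.1
```

Request:
servo_tool --motion '[[[0.5,-0.3,-0.8,0,0],[1,-0.5,-1.7,0,0],[1.3,-0.5,-2.2,0,0],[1.3,-0.5,-2.2,0,0]]]' --force 25

```text
time: 28.15
ee_pos: [578.2, -67.1, 167.4]
eef_rot: [-0.0, 0.997, 0.079, -0.001]
contact_force: [-9.0, 1.3, 5.6]
grip_width: 24.5
gripper_force: 25.0
```

```bash
python3 -c "
from h import *
knob('w27')"
```

```text
28.15 [578.2 -67.1 167.4] [-9.   1.3  5.6] [-0.58  1.35 -0.23] 24.5
row 219 Lb 16.0 tip axial past upper mouth 105.0 (home 107)  e_lat -7.4 y_lat 2.4
```

Request:
servo_tool --motion '[[[0,0,-0.2,-4,0],[0,0,-0.2,-8,0],[0,0,-0.2,-12,0],[0,0,-0.2,-16,0],[0,0,-0.2,-20,0],[0,0,-0.2,-24,0],[0,0,-0.2,-24,0]]]' --force 25

```text
time: 29.08
ee_pos: [579.3, -64.1, 166.7]
eef_rot: [-0.002, 0.992, -0.128, -0.0]
contact_force: [-2.2, 4.9, -1.3]
grip_width: 28.8
gripper_force: 26.9
```

```bash
python3 -c "
from h import *
theta('w28',None,(205,236))"
```

```text
29.08 [579.3 -64.1 166.7] [-2.2  4.9 -1.3] [2.18 0.42 0.79] 28.8
w28 theta,Lb,dx,dy [-14.1  14.7  -0.9   1.8] err 28.0 537.0 tip axial 105.1
```

Request:
servo_tool --motion '[[[0.4,0,-0.7,-4,0],[0.8,0,-1.3,-8,0],[0.8,0,-1.3,-12,0],[0.8,0,-1.3,-16,0],[0.8,0,-1.3,-20,0],[0.8,0,-1.3,-22,0],[0.8,0,-1.3,-22,0]]]' --force 25

```text
time: 30.0
ee_pos: [578.7, -64.3, 166.3]
eef_rot: [-0.001, 0.949, -0.315, -0.002]
contact_force: [-11.6, 5.1, 11.3]
grip_width: 36.8
gripper_force: 37.8
```

```bash
python3 -c "
from h import *
theta('w29',None,(205,236))"
```

```text
30.0 [578.7 -64.3 166.3] [-11.6   5.1  11.3] [2.56 2.16 1.42] 36.8
w29 theta,Lb,dx,dy [-30.4  14.2   1.1   3.1] err 30.0 410.0 tip axial 104.6
```

Request:
servo_tool --motion '[[[0,0,1,3,0.6],[-1,0,3,6,0.6],[-4,-0.6,8,6,0.6],[-9.4,-1.4,16,6,0.6],[-9.4,-1.4,16,6,0.6]]]' --force 25

```text
time: 30.68
ee_pos: [571.1, -68.9, 182.5]
eef_rot: [-0.0, 0.964, -0.267, 0.001]
contact_force: [0.6, -0.1, 0.0]
grip_width: 52.9
gripper_force: 0.0
```

```bash
python3 -c "
from h import *
theta('w30',None,(225,275));
for v in range(220,290,8): print(v,cv2.imread('pics/w30.png').max(2)[v,270:380:2])"
```

```text
30.68 [571.1 -68.9 182.5] [ 0.6 -0.1  0. ] [ 0.08 -0.   -0.02] 52.9
w30 theta,Lb,dx,dy [-21.4  44.1  -8.7   6.2] err 166.0 2293.0 tip axial 116.4
220 [ 94  92  94  95  86  31  11  10  15  12  12  10  11  12   7   7  11   7
  11   5   6   8   8  10  10   6   9  17 115 182 185 185 185 184 184 184
 186 185 185 185 186 187 187 187 184 157 175 188 187 186 185 185 185 183
 184]
228 [ 28  28  29  58  69  79  46   7   8   9  10   3   7   9  11   7  12  10
   9   6   9  12   9   7   7   8   9   4   6  17 123 185 187 187 186 187
 187 186 187 187 187 186 171 163 185 188 186 185 184 170 144 135  43  31
  31]
236 [ 28  27  13   9   7  58  92  70  12   7  12   7  10  10  13   7   7   5
   8   7   8   5   9   6   6   9   6   5   9   9   5  17 121 182 185 185
 184 183 184 165 155 182 186 186 184 184 183 184 184 145  19   5  12  23
  26]
244 [ 18   9   6   5   6  55  93  93  90  32   7   5   8   8   9  11   6  11
  10  10   9   7  11   9   9   9  12  10   6   9   7  10   8  22 123 183
 170 176 186 188 186 180 180 178 166 174 182 183 183 137  13   5   8  10
  23]
252 [  8   6   4   8   5  68 172 183 1
[... 406 characters left out ...]
  6   5
   9]
268 [  8   4   6  16 111 178 180 183 181 180 181 182 149  29   8  13  12  14
  13  14   9  10   9   8   6  10   6   9   8   2   8   6   8   7   8   6
   8   4  28 135 178 182 183 184 182 180 181 180 182 179 138  19   9   8
   9]
276 [  6   4  27 136 179 181 182 184 185 183 183 183 182 183 148  40  12  13
  12  13  16  11   7  10  41  82  89  85  78  76  75  74  72  70  42   9
   5   4   8  13 111 175 179 178 182 182 181 180 182 181 180 152  37   6
   3]
284 [  8  43 159 183 183 183 184 184 183 185 184 183 183 183 185 185 180 103
  18  11  12   7   7  42  76  75  73  73  73  73  69  54  27  11  25  77
 144 175 184 183 178 167 159 162 173 176 179 180 181 180 179 177 163  59
  11]
```

```bash
python3 - <<'E'
from h import *
o=r.get_obs()
for rw in((185,262),(185,274)): theta('w30',o,rw)
w=cv2.GaussianBlur(cv2.imread('pics/w30.png'),(3,3),0).max(2)
print([(u,next((v for v in range(150,300) if w[v:v+4,u].max()<25),0)) for u in range(277,340,4)])
print(o['ee_pos'],o['joint_pos'])
E
```

```text
w30 theta,Lb,dx,dy [-17.5  43.9  -9.2   5.5] err 125.0 2583.0 tip axial 116.6
w30 theta,Lb,dx,dy [-20.7  43.8  -9.    6.3] err 175.0 3120.0 tip axial 116.4
[(277, 231), (281, 211), (285, 209), (289, 207), (293, 206), (297, 204), (301, 202), (305, 200), (309, 199), (313, 200), (317, 205), (321, 213), (325, 223), (329, 231), (333, 239), (337, 247)]
[571.01728698 -68.86600059 182.03223975] [ 0.35705615  0.39941646 -0.41986187  1.74754861  0.18590057  1.03236634
 -2.24114107]
```

Request:
servo_tool --motion '[[[-6,-1,10,0,0.6],[-14,-2,30,9,0.7],[-20,-3,50,19,0.8],[-20,-3,50,29,0.8],[-20,-3,50,38,0.8],[-20,-3,50,38,0.8]]]'

```text
time: 31.48
ee_pos: [550.5, -72.0, 231.7]
eef_rot: [-0.0, 0.998, 0.06, 0.0]
contact_force: [0.2, -0.3, -0.4]
grip_width: 70.2
gripper_force: 0.0
```

```bash
python3 - <<'E'
from h import *
o=r.get_obs(); w=snap('wrist','w31'); t=snap('top','t31'); print(o['time'],o['ee_pos'],o['eef_rot'],o['contact_force'])
M=np.array([601,-66,164]); D=np.array([-s32*.988,-s32*.153,c32])
for h in(58,68): print(h,M+h*D,proj('w31',M+h*D),proj('t31',M+h*D))
g=w.max(2); m=((g>40)).astype(np.uint8)
# bright blobs surrounded by black near prediction
u,v=proj('w31',M+60*D).astype(int); sub=g[v-40:v+40,u-40:u+40]
k,lab,st,ce=cv2.connectedComponentsWithStats((sub>40).astype(np.uint8))
for i in range(1,k):
    if 15<st[i,4]<400: print('blob',st[i],ce[i]+[u-40,v-40])
np.set_printoptions(linewidth=250); print(g[v-44:v+44:4,u-50:u+50:4])
E
```

```text
31.475 [550.51293973 -72.02372584 231.74940574] [-7.85446089e-06  9.98171961e-01  6.04377256e-02  1.30734983e-04] [ 0.17831132 -0.3163413  -0.39084148]
58 [570.63350648 -70.70250355 213.18678958] [325.33909518 203.85664738] [351.44088776 190.05859642]
68 [565.39790415 -71.51328003 221.66727054] [325.65789769 215.98678581] [351.99010143 191.59460274]
blob [ 26  37  18  14 196] [319.67857143 209.39285714]
[[ 85  81  87  87  88  88  88  83   8   8   8   3   7   8   7   9   9 154 164 162 164 161 150 160 159]
 [ 84  79  85  88  87  86  87  58   6   8   8  12   6  10   7   6   7 153 166 164 166 161 155 158 144]
 [ 87  81  83  88  89  89  88  16   4   4   8   5  10  10  11  10  12 154 165 165 166 147 154 158 194]
 [123  97  98  88  88  87  84   4   4  10   7   9   6  10   5   8   5 131 163 162 165 151 156 163 195]
 [179 181 180 182 182 182 174   8   2   7  10  11   8   9   8   8   6 134 193 192 191 190 192 192 195]
 [179 181 184 184 184 183 161   4   3   7   9   7  10  12   8   9  10 125 189 189 192 190 191 192 187]
 [179 179 179 182 179 178 150   5   7   9  10   7   7   7   5   8   4 121 1
[... 873 characters left out ...]
 181 182 180 174 172 161 157 114  84 178 184 184 182 183 184 185 182 186 186 188]
 [180 180 180 180 184 180 175 166 166 176 180 180 181 174 162 182 177 184 183 184 183 182 186 186 187]
 [180 181 181 180 177 166 168 172 173 178 178 178 178 183 183 184 183 179 174 152 153 179 185 187 189]
 [181 182 179 171 162 175 178 177 178 177 176 176 175 180 181 184 183 181 182 184 184 184 185 189 188]
 [181 182 179 155 169 177 177 178 177 177 177 176 167 168 182 186 183 183 182 186 186 184 186 187 187]
 [180 182 178 144 169 176 177 177 178 178 178 178 173 154 179 184 184 183 183 185 185 183 184 185 186]
 [182 182 175 160 177 178 175 176 176 176 176 178 177 157 179 185 181 183 181 185 185 184 185 185 185]]
```

Request:
servo_tool --motion '[[[-30,-40,0,0,0.8],[-40,-50,0,0,0.8],[-40,-50,0,0,0.8],[-40,-50,0,0,0.8]]]'

```text
time: 32.08
ee_pos: [511.4, -120.8, 231.6]
eef_rot: [-0.0, 0.998, 0.061, 0.0]
contact_force: [0.1, 0.4, -0.1]
grip_width: 70.0
gripper_force: 0.0
```

```bash
cat >> h.py <<'E'
def dot(n,X=(568,-71,217)):
    g=cv2.imread(f'pics/{n}.png').max(2); u,v=proj(n,X).astype(int); sub=g[v-45:v+45,u-45:u+45]
    k,lab,st,ce=cv2.connectedComponentsWithStats((sub>35).astype(np.uint8))
    for i in range(1,k):
        if 60<st[i,4]<500: print(n,'blob',st[i],ce[i]+[u-45,v-45])
E
python3 - <<'E'
from h import *
o=r.get_obs(); w=snap('wrist','w32'); t=snap('top','t32'); s=snap('scene','s32'); print(o['time'],o['ee_pos'],o['eef_rot'])
for n in('w31','w32'): dot(n)
for X in((570.6,-70.7,213.4),(565.4,-71.5,221.9)): print([proj(n,X) for n in('w31','w32','t32','s32')])
np.set_printoptions(linewidth=250)
print(t.max(2)[180:203,338:366]); u,v=proj('s32',(568,-71,217)).astype(int); print(u,v); print(s.max(2)[v-14:v+26,u-12:u+14])
E
```

```text
32.075 [ 511.38407319 -120.77084661  231.59019439] [-2.31409048e-04  9.98120577e-01  6.12787167e-02  4.23773766e-04]
w31 blob [ 31  39  18  14 205] [319.66341463 209.46829268]
w32 blob [ 31  39  22  19 315] [247.45714286 138.93333333]
[array([325.33015351, 204.0005577 ]), array([252.65405063, 132.13165435]), array([351.44509727, 190.06208691]), array([331.43073891, 140.68720976])]
[array([325.63888791, 216.10314542]), array([250.03129101, 142.1954046 ]), array([351.99049648, 191.58488575]), array([333.20369776, 138.06915501])]
[[166 161 162 163 160 158 145 120  83  84  87  87 101 144 168 166 164 164 162 163 163 158 159 135 138 169 145  60]
 [163 158 164 159 140 129 116  78  35  32  46  53  65 101 134 147 165 164 160 162 160 155 158 141 139 167 137  64]
 [165 162 159 134 109  95  70  36  16  11  17  24  16  31  62 115 166 167 161 160 157 149 159 148 133 167 123  59]
 [164 154 131 108 104  94  64  18   7  11   9  15  13  11  27  89 150 166 162 160 154 143 160 150 132 143  79  46]
 [157 132 106 102 107  98  74  20  10  15  19  14  11   3  12  62 130 165 162 160 152 142 159 155 124  92  
[... 1578 characters left out ...]
56  56  51  71  53  14  15  24  19  15]
 [ 74  73  68  65  66  74  87  76  61  59  57  57  55  43  35  29  26  29  27  29  44  57  48  11  22  18  18  27]
 [ 74  61  41  36  34  28  31  23  29  22  29  26  29  30  26  19  28  23  26  29  27  43  36   3  19  27  27  24]
 [ 69  38  25  24  28  29  32  23  31  16  26  36  30  21  14  22  33  20  25  29  32  45  33  18   5  23  21  25]
 [ 69  34  16  35  29  41  42  31  21  34  32  30  28  27  29  26  29  35  28  26  29  40  32  23  12  22  18  24]]
332 139
[[104  98 111 ...  76 111 131]
 [122 141 154 ...  73  82  98]
 [158 171 163 ... 112  92  81]
 ...
 [109 112 113 ... 122 163 164]
 [115 116 113 ... 136 151 138]
 [112 109 114 ... 162 154 115]]
```

```bash
python3 - <<'E'
from h import *
print(tri(('w31',319.66,209.47),('w32',247.46,138.93)))
print(tri(('w31',319.66,209.47),('w32',247.46,138.93),('t32',350.2,191.9)))
print(tri(('w32',247.46,138.93),('t32',350.2,191.9)))
s=cv2.imread('pics/s32.png').max(2); np.set_printoptions(linewidth=250,threshold=99999); print(s[126:158,318:346])
E
```

```text
(array([566.11811644, -67.5490258 , 212.18193342]), [array([-0.,  0.]), array([ 0., -0.])])
(array([565.85302187, -67.29963387, 211.06945613]), [array([-0.4, -0.1]), array([0.1, 0.2]), array([ 0., -0.])])
(array([565.88617208, -67.21575814, 210.71471511]), [array([0.1, 0.1]), array([-0., -0.])])
[[118 116 122 141 154 139  95  58  56  67  89 115 126 122 118 130 141 141 146 159 174 161 126 101  84  73  82  98]
 [112 135 158 171 163 136  82  62  77 103 132 157 162 152 149 149 158 166 166 164 170 159 141 132 129 112  92  81]
 [135 163 172 168 144 103  67  83 111 137 162 169 163 154 146 156 167 174 161 155 149 145 149 156 159 154 124  93]
 [161 175 163 142 102  75  89 120 139 153 158 150 146 146 150 162 174 171 153 139 139 142 158 172 175 172 156 133]
 [177 169 138 102  71  85 119 142 144 144 143 144 149 152 164 169 162 160 145 138 139 144 163 178 178 183 178 170]
 [177 153 109  71  65 101 136 148 142 147 153 162 164 165 160 158 159 164 153 145 150 148 168 177 181 184 182 182]
 [165 131  89  71  90 122 144 157 159 164 167 167 161 155 155 150 164 167 157 152 149 148 169 179 182 179 180 181
[... 2177 characters left out ...]
 168 182]
 [196 176 153  94  49  29  21  26  17  29  29  31  26  30  35  52  69  62  55  80 111 127 142 163 176 183 181 183]
 [183 158 136  96  57  25  26  34  15  27   4  15  11  33  55  69  64  51  52  86 137 162 175 184 185 184 179 182]
 [160 138 120  95  73  48  28  24  25  24  23  29  32  63 101 113  92  61  61  78 117 153 176 178 182 180 182 181]
 [149 116 101 101  81  59  31  15  19  30  33  34  66 107 143 158 133 109  99  86  86 119 141 161 174 179 185 180]
 [126 108  94  98  88  67  48  41  50  67  75  85 109 145 175 187 170 154 143 131 110  93  97 123 149 177 180 179]
 [114 107 100  96  91  83  70  76  98 125 139 139 161 179 188 195 189 177 172 166 153 123  88  87 126 169 182 182]]
```

Request:
servo_tool --motion '[[[0,0,25,0,0],[0,0,25,0,0],[0,0,25,0,0],[0,0,25,0,0],[0,0,25,0,0],[0,0,25,0,0],[0,0,25,0,0],[30,30,25,0,0],[54,53.5,25,0,0],[54,53.5,15,0,0],[54,53.5,5,0,0],[54,53.5,0,0,0]]]' --force 10

```text
time: 33.72
ee_pos: [563.6, -69.7, 230.3]
eef_rot: [0.0, 0.998, 0.06, -0.001]
contact_force: [-0.6, -0.5, 0.1]
grip_width: 0.5
gripper_force: 0.0
```

Request:
servo_tool --motion '[[[0,0,-3,0,0],[0,0,-6,0,0],[0,0,-9,0,0],[0,0,-9,0,0]]]'

```text
time: 34.22
ee_pos: [564.6, -68.5, 222.3]
eef_rot: [0.0, 0.998, 0.061, -0.0]
contact_force: [-0.2, 0.6, 0.6]
grip_width: 0.7
gripper_force: 0.0
```

Request:
servo_tool --motion '[[[0,0,-2,0,0],[0,0,-4,0,0],[0,0,-5,0,0],[0,0,-5,0,0]]]'

```text
time: 34.72
ee_pos: [565.0, -68.4, 218.2]
eef_rot: [0.0, 0.998, 0.061, 0.001]
contact_force: [-1.5, 0.0, 5.3]
grip_width: 0.7
gripper_force: 2.9
```

Request:
servo_tool --motion '[[[0,0,-0.6,0,0],[0,0,-1,0,0],[0,0,-1,0,0]]]'

```text
time: 35.1
ee_pos: [565.1, -68.5, 217.9]
eef_rot: [0.0, 0.998, 0.061, 0.001]
contact_force: [-4.1, -0.8, 11.3]
grip_width: 0.6
gripper_force: 5.5
```

Request:
servo_tool --motion '[[[-3,0,10,0,0],[-20,-3,30,0,0],[-70,-55,40,0,0],[-70,-55,40,0,0],[-70,-55,40,0,0]]]'

```text
time: 35.72
ee_pos: [494.5, -124.0, 256.8]
eef_rot: [0.0, 0.998, 0.06, 0.0]
contact_force: [-0.3, -0.3, 0.2]
grip_width: 0.7
gripper_force: 0.0
```

```bash
python3 - <<'E'
from h import *
o=r.get_obs(); snap('wrist','w33'); t=snap('top','t33').max(2); print(o['time'],o['ee_pos'],o['contact_force'])
dot('w33',(566,-67,213)); s=t[183:200,343:358]; k,lab,st,ce=cv2.connectedComponentsWithStats((s>60).astype(np.uint8)); print([(st[i].tolist(),ce[i]+[343,183]) for i in range(1,k)])
for z in(213.4,221.9): print(proj('w33',(566-(z-213.4)*.62,-67.3,z)),proj('t33',(566-(z-213.4)*.62,-67.3,z)))
E
```

```text
35.725 [ 494.52057082 -123.99604088  256.81089046] [-0.32737805 -0.27774868  0.17646877]
w33 blob [ 37  37  19  18 273] [253.05494505 110.42490842]
[([0, 0, 15, 17, 133], array([351.08270677, 192.69172932])), ([5, 7, 5, 5, 21], array([350., 192.]))]
[252.36330177 110.64594852] [350.27856433 191.7448746 ]
[248.8050321  118.78823149] [350.52680782 193.31332281]
```

The knob's dot lies where the home position puts it: (253.1, 110.4) measured against (252.4, 110.6) predicted. If the tang were not in the slot, it would be at (248.8, 118.8). The spindle is seated and the robot touches nothing.

```bash
python3 -c "
from cell import r
print(r.close_job())"
```

```text
the job is handed in; nothing more can be done
None
```

The longer spindle is through both bearings with its tang in the hub slot and fully home, by camera measurement and a gentle push on the knob; it is released and the job was handed in at about 36 s, though I took no final look at the short spindle and bystanders.

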